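# Load a practice coupon under the sprung hold-down of a welding jig

## Task

Load the loose flat steel coupon into the welding jig for bead practice: swing the jig's sprung hold-down arm right back until it stays up, slide the coupon lengthwise between the two guides and press it home against the stop bolt with a light, steady push (the bolt is only finger-tight), then let go of it. Then ease the arm down, without letting it snap, so that its copper shoe bears on the coupon. Leave the other things on the bench where they are.

Things in the scene. Friction and masses are not known exactly. Their poses are not given: they have to be found in the camera images.
- jig: the welding jig bolted to the bench: a flat steel bed 245 x 120 mm, its top 12 mm above the bench. Origin on the bench under the front face of the end-stop bracket; x the way the coupon is pushed in, y left across the bed, z up. The bed runs from 155 mm in front of that face to 90 mm behind it; the pivot cheeks of the hold-down arm stand behind the bracket
- coupon: the loose steel plate to load, 150 x 50 x 10 mm, 0.59 kg (varies by a quarter), lying flat and clear on the bench. Origin: centre of its underside; x along its 150 mm length (either end may lead, it is symmetrical), z up. Take it from above across its 50 mm width, at mid-length. If it is pressed down on the bed, friction there (coefficient 0.5 to 0.7) takes up part of a push
- stop_bracket: the jig's end-stop bracket, 52 mm wide, 22 mm high. Origin: bottom middle of its front face, on the bed; axes as the jig. Its stop bolt (15 mm head, axis 9 mm above the bed) stands out of that face by a setting that varies and is not measured: the head's face is 5 to 17 mm in front of the bracket. The coupon is home when it butts on the head with 3 N or more; over 10 N would shift the bolt
- guides: two low guide blocks, 12 mm high, fixed on the bed either side of the coupon's place; origin and axes as the bracket. Inner faces 53 mm apart (3 mm more than the coupon is wide) from 10 to 40 mm in front of the bracket; from there to 59 mm in front the mouth flares to 69 mm; 92 mm over all outside. Nothing stands on the bed farther out
- hold_arm (a joint): angle of the sprung hold-down arm (rad): 0 right down with nothing beneath, about 0.045 shoe on the coupon, 1.85 back against its end. Grows as the knob end swings up and back, away from the mouth. Its over-centre spring drives it down below 1.3 rad (about 10 N at the shoe, 6 N at the knob), back beyond (up to 5 N at the knob): past 1.5 it stays open; let go halfway it snaps
- hold_pivot (a point): the arm's hinge axis (it runs along the bracket's y), 45 mm behind the bracket's front face and 45 mm above the bed
- hold_knob (a point): centre of the black barrel knob, 26 mm in diameter and 24 mm long across the jig, on the arm's free end, 126 mm from the pivot. Arm at 0: 80 mm in front of the bracket's face, 57 mm above the bed; at 1.85: 91 mm behind that face, 162 mm above the bed. It can be pinched on its flat ends from above (fingers closing along the jig's y), and turns between the fingers while led round the pivot
- shoe: the rounded copper pressure shoe, 20 mm across, under the arm, 80 mm from the pivot; origin at its lowest point with the arm down, then 35 mm in front of the bracket on the bed's middle line
- tee_sample: bystander: a welded T-joint sample, base 100 x 60 x 8 mm with an upright plate 50 mm high; origin: centre of its underside, x along its length
- chipping_hammer: bystander: chipping hammer with wooden handle lying flat, 225 mm long, head 168 mm across; origin: middle of its length, on the bench; x towards the head
- wire_brush: bystander: wooden wire brush lying on its side, 260 mm long, 30 mm high; origin: middle of its length, on the bench; x towards the bristles
Mind the look-alikes: they are no part of the job. Several things have the shape of the coupon; the one meant has the colours described above.

How it is judged:
On the way, in this order (a step that is already met when the one before it is completed fails the run):
1. the hold-down arm is swung right back (value of joint hold_arm above 1.6 rad), for 0.3 s.
2. with the arm back, the coupon lies flat between the guides and is pressed against the stop bolt with more than 2.5 N (value of joint hold_arm above 1.5 rad and contact force between coupon and stop_bracket above 2.5 N and z of coupon in the frame of stop_bracket below 0.003 m and angle between the x axis of coupon and the x axis of stop_bracket, either way round below 0.09 rad), for 0.2 s.
At the end, for the whole second after the job is handed in: Coupon at rest, flat on the bed between the guides (tilt < 0.03, turned < 0.09 rad, within 4 mm of the middle line, 2 mm of the bed), its leading end 3.5 to 18.5 mm in front of the bracket (the bolt's span), the shoe bearing on it with over 4 N (arm angle < 0.09 rad) (contact force between shoe and coupon above 4 N and value of joint hold_arm below 0.09 rad and horizontal distance between coupon and stop_bracket between 0.0785 and 0.0935 m and angle between the x axis of coupon and the x axis of stop_bracket, either way round below 0.09 rad and y of coupon in the frame of stop_bracket between -0.004 and 0.004 m and z of coupon in the frame of stop_bracket below 0.002 m and angle between coupon's own z axis and vertical below 0.03 rad and linear speed of coupon below 0.01 m/s); the robot touches nothing.
It fails at once if the coupon is pushed against the stop bolt with more than 12 N (contact force between coupon and stop_bracket above 12 N).
It fails at once if the coupon is jammed against the guides with more than 20 N (contact force between coupon and guides above 20 N).
It fails at once if the arm snaps down (faster than 4 rad/s) (velocity of joint hold_arm below -4 rad/s).
It fails at once if a bystander is moved by more than 20 mm (distance of any of tee_sample, chipping_hammer, wire_brush from where it was at the start of the episode above 0.02 m).
It also fails if it takes over 72 s, if anything falls off the work surface, if the arm or the gripper's body presses on something with over 40 N, if the wrist force passes 120 N, or if a joint passes its speed limit or range.

## Robot

A 7-joint arm with a two-finger parallel gripper is mounted at the origin on the work surface. World frame = base frame: x ahead of the robot, y to its left, z up, the work surface at z = 0. Lengths are in m, angles in rad, forces in N, time in s.
With the tool pointing down it reaches from about 0.4 to 0.85 m from the base axis. Payload 4.5 kg.
Tool frame: the origin (TCP) lies midway between the tips of the shut fingers; the grasp point (between the pads) lies 19 mm behind it; z points along the fingers, y is the direction in which the jaws open and shut (so a half turn about z gives the same grasp; the last joint's range is limited). The gripper opens to 88 mm and grips with 3 to 60 N. Pads are 18 mm wide; open, the fingers measure 123 mm over their backs; the gripper's body (75 mm by 187 mm) begins 45 mm behind the grasp point.
Start: joints at [1.209, 0.689, -0.195, 1.565, 0.157, 0.902, -0.215], TCP at [0.241, -0.577, 0.239] pointing down, gripper open.
Joint ranges: [-3.01, 3.01], [-0.46, 2.08], [-1.47, 1.51], [0.13, 2.56], [-1, 4.14], [0.04, 2.09], [-2.66, 2.66]. Speed limits (rad/s): [2.57, 2.57, 3.14, 3.14, 3.14, 3.14, 3.14].

## Interface

Orientations are given as a unit quaternion [x, y, z, w].
In Python, from plant import get_state, snapshot, finish_job, find_in gives the robot as it stands.
- The arm moves only by the shell command python3 -m creep 'ROWS' [OPENING] [FORCE]. ROWS is JSON, one flat list of numbers, 6 for each row, row after row: the shift along the tool's x, y, z in mm, then the turn, a rotation vector about the tool's x, y, z in degrees. In form: [tx, ty, tz, wx, wy, wz, tx, ty, tz, wx, wy, wz, ...]. A call has 1 to 5 rows; each row shifts and turns the pose as measured when the row begins, along the tool's axes as they then stand; what a row does not reach is not made up. A row lasts 1/12 s, in which the tool goes at most 41.7 mm and 7.16 degrees, less where a joint would pass 70% of its speed; a pose out of reach is approached as far as the arm can. A call is refused whole if a number of a shift passes 41.7 or a number of a turn 7.16, either way. A call with a gripper value outside its range is refused whole. OPENING is the finger opening in mm, from 0 to 88.1, set as the call begins (- or left out, the last holds). The fingers move at their own pace and stop on an object; FORCE is the grip in N (left out, the last holds). Time passes only in rows, so rows that do not move let the fingers close. It gives the time, the measured TCP pose, the force and the opening at its end, in the units of the state.
- get_state(): the state, without advancing time (a new reading comes with each control period).
- snapshot(name): name is "side" or "top"; returns a dict with "color" (400x640x3 uint8, red, green, blue), "intrinsics" (3x3 intrinsics, pixels), "dist_coeffs" ([k1, k2, p1, p2, k3] as OpenCV has them; the pictures are not rectified), "extrinsics" (4x4, takes a point from world to camera coordinates). Camera axes: x right, y down, z forward; pixel columns grow to the right and rows downward; lengths in m; the calibration is good to about 2 mm. A picture is of the moment at which its call begins. There is no depth.
- finish_job(): hands the job in, once; it reports no verdict.
Trained networks look in the newest picture that a camera, given by its name, has taken for a name from the list of things; names that differ only in an ending like _2 or _b are one class to them, and where a whole thing is asked for, a point or a joint stands for the part that bears it (a point fixed in the world has none). Each returns a list of dicts, best first, with "score" (0 to 1); they miss things now and then, are a little off and sometimes report something else, mostly with a low value. They report only what shows in the picture. A call takes as long as a camera call. They do not tell look-alikes from the thing itself.
- find_in(thing, camera): "xy" ([column, row] in pixels, amid what is visible of it).
The state is a dict: "clock": time; "q": joint angles; "qd": joint speeds; "joint_torque": joint torques, N m; "tool_pos": TCP position; "eef_rot": TCP orientation; "contact_force": force on the tool from outside, world axes, zero at the start; "moment": the same for the moment, N m; "opening": opening from 0.0 (shut) to 1.0 (fully open).
Only numpy, scipy, OpenCV 4.12 (cv2) and the standard library are available. Lean on these libraries where they do the work, as an engineer would, in place of code of your own. Each camera call takes 0.05 s, during which the arm holds its last target.

## Working session

There is one attempt and no reset: what is moved stays moved. The work goes in short steps, Python scripts to look and compute and a shell command to move; the robot and the scene stay as the last step left them, time stands still between calls to the robot, and variables do not carry over. Pictures are saved under pics/ and viewed, and the job is handed in when it is done.

```bash
ls; mkdir -p pics
python3 - <<'E'
from plant import *
import cv2,json
s=get_state(); print({k:(v if not hasattr(v,'tolist') else v.tolist()) for k,v in s.items()})
for n in("side","top"):
    p=snapshot(n); cv2.imwrite(f"pics/{n}0.png",p["color"][:,:,::-1]); print(n,p["intrinsics"],p["dist_coeffs"],p["extrinsics"])
    for t in ["jig","coupon","stop_bracket","guides","hold_arm","hold_knob","shoe","tee_sample","chipping_hammer","wire_brush"]:
        print(t,[(r["xy"],round(r["score"],2)) for r in find_in(t,n)])
E
```

```text
pics
{'clock': 0.0, 'q': [1.2088033929907176, 0.6899536010455861, -0.1945025032424202, 1.566343898435076, 0.15732000943030758, 0.9024841914230826, -0.21511118461061113], 'qd': [0.00025008405078989163, -0.0008094975843853143, 0.0004914786190591355, -0.0017016033506263122, 0.0009583707484952884, 0.000322487491138093, 0.000790794414364863], 'joint_torque': [-0.000376724065063172, -52.755829095840454, -1.2669481337070465, -15.342809557914734, -0.052661485970020294, 0.006547701777890325, 0.00017001333162625087], 'tool_pos': [0.24066556997447996, -0.5761281975197182, 0.23792873478754914], 'eef_rot': [0.980474375606474, 0.19664483745373046, -0.0002516709840892634, -0.00086217376817524], 'contact_force': [0.051953188968645106, -0.016181398490365276, 0.123882062439381], 'moment': [-0.026464572985261052, 0.01588703888539858, 0.05107361958340586], 'opening': 1.0006974431397557}
side [[441.2471285    0.         320.9104868 ]
 [  0.         441.2471285  201.91987544]
 [  0.           0.           1.        ]] [-0.02635579  0.          0.          0.          0.        ] [[-0.78021303 -0.62510725 
[... 820 characters left out ...]
-0.99956628  0.00586169 -0.0019277 ]
 [-0.99505024 -0.02928619 -0.09495971  0.53622084]
 [ 0.09509019 -0.00309217 -0.99546386  1.18730908]
 [ 0.          0.          0.          1.        ]]
jig [([309.7, 188.3], 0.92), ([233.3, 212.0], 0.39)]
coupon [([435.4, 233.8], 0.98), ([407.2, 167.8], 0.98), ([362.9, 237.4], 0.71), ([311.5, 179.9], 0.38)]
stop_bracket [([314.2, 177.5], 0.67), ([312.5, 173.1], 0.65)]
guides [([308.6, 188.8], 0.54), ([318.8, 190.3], 0.5)]
hold_arm [([309.9, 183.4], 0.57)]
hold_knob [([311.7, 182.9], 0.68)]
shoe [([433.9, 235.8], 0.26)]
tee_sample [([310.7, 188.7], 0.67), ([234.0, 212.9], 0.61)]
chipping_hammer [([201.2, 165.9], 0.67)]
wire_brush [([452.2, 163.8], 0.66)]
```

Run:
```python
import cv2
a=cv2.imread("pics/top0.png"); cv2.imwrite("pics/topc.png",cv2.resize(a[90:290,170:490],None,fx=2.5,fy=2.5,interpolation=cv2.INTER_CUBIC))
a=cv2.imread("pics/side0.png"); cv2.imwrite("pics/sidec.png",cv2.resize(a[120:320,150:470],None,fx=2.5,fy=2.5,interpolation=cv2.INTER_CUBIC))
```

```text
(no output)
```

View pics/topc.png

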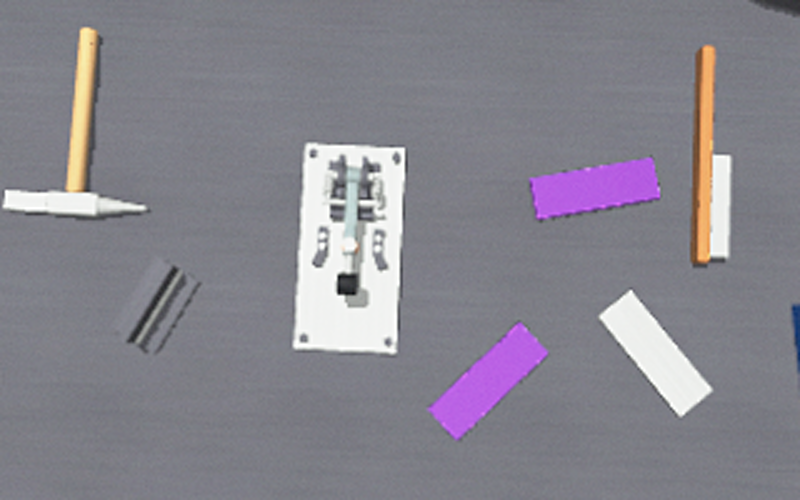

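View pics/sidec.png

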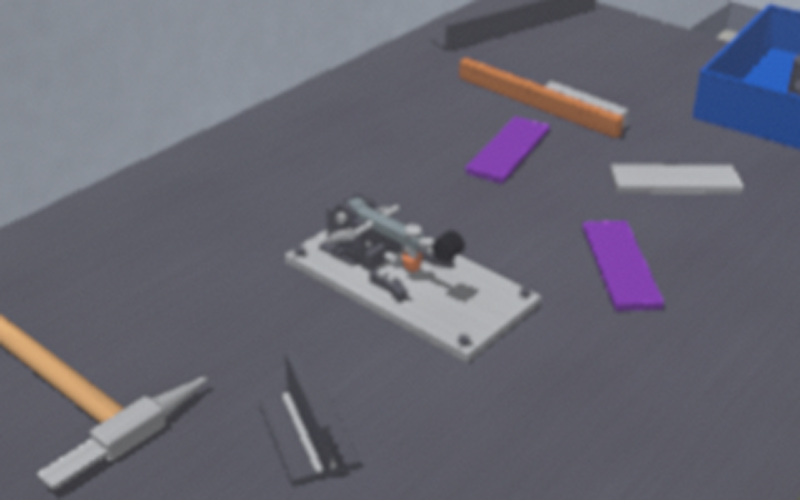

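View pics/top0.png

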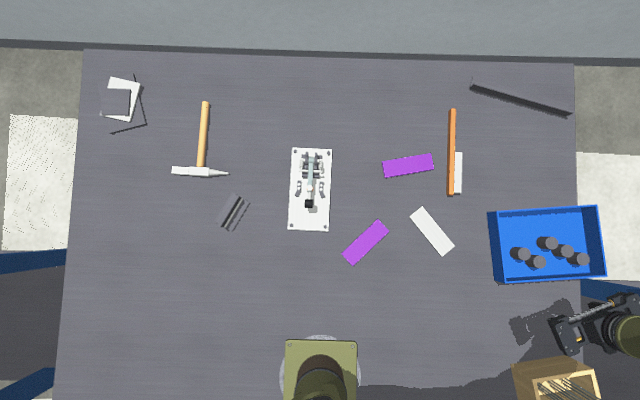

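Purple plates at (408,166) and (365,242) are look-alikes, as is the pale strip of brush bristles at (458,172). The bare steel plate at (432,231) matches the description. Next I'll take a close crop and measure sub-pixel outlines.

```bash
cat > h.py <<'E'
import numpy as np,cv2
from plant import *
def ray(p,uv):
    uv=np.asarray(uv,float).reshape(-1,1,2)
    n=cv2.undistortPoints(uv,np.array(p["intrinsics"]),np.array(p["dist_coeffs"])).reshape(-1,2)
    E=np.array(p["extrinsics"]);R=E[:3,:3];t=E[:3,3]
    d=np.c_[n,np.ones(len(n))]@R; c=-R.T@t
    return c,d
def onz(p,uv,z):
    c,d=ray(p,uv); return c+d*((z-c[2])/d[:,2])[:,None]
def proj(p,X):
    E=np.array(p["extrinsics"])
    r,_=cv2.Rodrigues(E[:3,:3]); return cv2.projectPoints(np.asarray(X,float).reshape(-1,1,3),r,E[:3,3],np.array(p["intrinsics"]),np.array(p["dist_coeffs"]))[0].reshape(-1,2)
def tri(p1,u1,p2,u2):
    c1,d1=ray(p1,u1);c2,d2=ray(p2,u2)
    A=np.c_[d1[0],-d2[0]];s=np.linalg.lstsq(A,c2-c1,rcond=None)[0]
    a=c1+s[0]*d1[0];b=c2+s[1]*d2[0];return (a+b)/2,np.linalg.norm(a-b)
E
python3 - <<'E'
from h import *
p=snapshot("top");q=snapshot("side")
np.save("pics/top.npy",p,allow_pickle=True);np.save("pics/side.npy",q,allow_pickle=True)
im=p["color"]; big=cv2.resize(im,None,fx=4,fy=4,interpolation=cv2.INTER_CUBIC)
def rect(x0,y0,x1,y1,z,name,thr=150):
    c=big[y0*4:y1*4,x0*4:x1*4]; hsv=cv2.cvtColor(c,cv2.COLOR_RGB2HSV)
    m=((hsv[:,:,2]>thr)&(hsv[:,:,1]<60)).astype(np.uint8)
    cs,_=cv2.findContours(m,cv2.RETR_EXTERNAL,cv2.CHAIN_APPROX_NONE)
    k=max(cs,key=cv2.contourArea); k=cv2.convexHull(k)
    uv=(k.reshape(-1,2)+[x0*4,y0*4]+.5)/4-.5
    w=onz(p,uv,z); r=cv2.minAreaRect((w[:,:2]*1000).astype(np.float32)); b=cv2.boxPoints(r)
    print(name,"ctr",r[0],"size",r[1],"ang",r[2],"\n",b)
    return r
rect(280,140,340,240,.012,"jig",140); rect(280,140,340,240,.012,"jig",170)
rect(400,200,465,262,.010,"coupon",140);rect(400,200,465,262,.010,"coupon",170)
cv2.imwrite("pics/cr1.png",np.hstack([cv2.resize(im[195:265,400:470],(400,400),interpolation=cv2.INTER_CUBIC),cv2.resize(im[215:265,340:390],(400,400),interpolation=cv2.INTER_CUBIC)])[:,:,::-1])
cv2.imwrite("pics/cr2.png",cv2.resize(im[140:240,280:340],None,fx=6,fy=6,interpolation=cv2.INTER_CUBIC)[:,:,::-1])
s=q["color"]
cv2.imwrite("pics/cr3.png",cv2.resize(s[190:270,255:375],None,fx=6,fy=6,interpolation=cv2.INTER_CUBIC)[:,:,::-1])
E
```

```text
jig ctr (540.6007080078125, 45.534950256347656) size (125.59124755859375, 250.28945922851562) ang 88.97319030761719 
 [[414.35077  -15.007965]
 [664.60004  -19.493217]
 [666.85065  106.077866]
 [416.60138  110.56312 ]]
jig ctr (540.61328125, 45.40906524658203) size (123.33690643310547, 247.69728088378906) ang 88.89554595947266 
 [[415.599    -13.860729]
 [663.25024  -18.635136]
 [665.62756  104.67886 ]
 [417.97632  109.45326 ]]
coupon ctr (426.0743103027344, -318.210693359375) size (153.96908569335938, 54.036712646484375) ang 40.18630599975586 
 [[ 349.8277  -347.24622]
 [ 384.69623 -388.5276 ]
 [ 502.32092 -289.17517]
 [ 467.4524  -247.8938 ]]
coupon ctr (426.0728759765625, -318.0565490722656) size (151.51829528808594, 51.94377517700195) ang 39.954261779785156 
 [[ 351.32062 -346.7983 ]
 [ 384.67767 -386.61618]
 [ 500.82513 -289.3148 ]
 [ 467.46808 -249.49692]]
```

View pics/cr1.png

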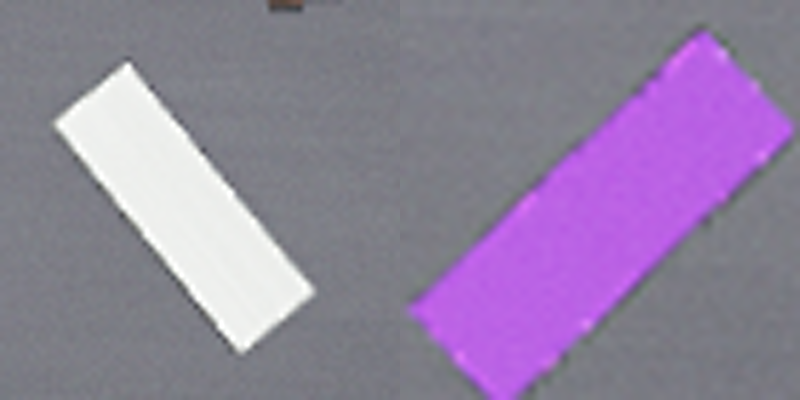

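View pics/cr2.png

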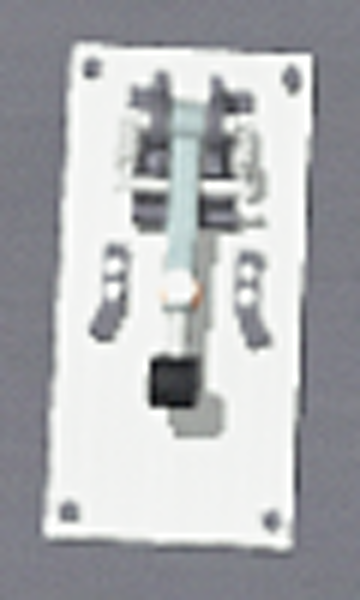

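View pics/cr3.png

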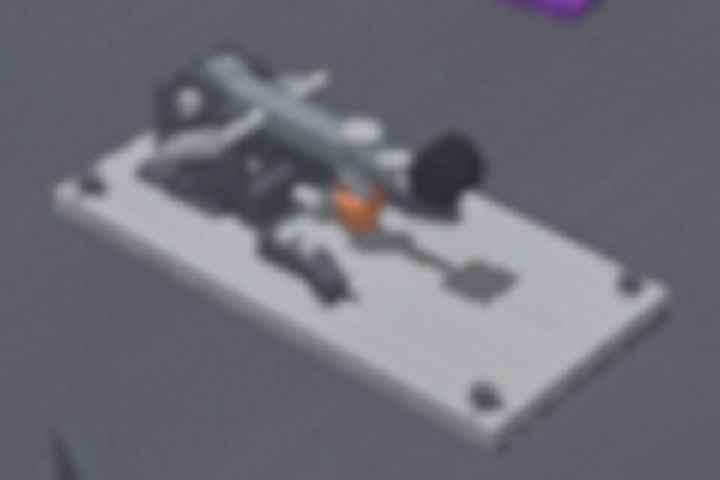

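```bash
cat >> h.py <<'E'
YAW=np.radians(-1.06); JO=np.array([.5731,.04485,0.])
def jig2w(X):
    X=np.atleast_2d(X); c,s=np.cos(YAW),np.sin(YAW)
    return np.c_[c*X[:,0]-s*X[:,1],s*X[:,0]+c*X[:,1],X[:,2]]+JO
def w2jig(W):
    D=np.atleast_2d(W)-JO; c,s=np.cos(YAW),np.sin(YAW)
    return np.c_[c*D[:,0]+s*D[:,1],-s*D[:,0]+c*D[:,1],D[:,2]]
E
python3 - <<'E'
from h import *
p=np.load("pics/top.npy",allow_pickle=True).item();q=np.load("pics/side.npy",allow_pickle=True).item()
P=np.array([[-155,-60,12],[-155,60,12],[90,60,12],[90,-60,12],[-80,0,69],[-45,0,57+0],[45,0,57],[-35,0,12],[-10,26.5,24],[-40,26.5,24],[-59,34.5,24],[-10,-26.5,24],[-40,-26.5,24],[-59,-34.5,24],[0,26,34],[0,-26,34]])/1000
print(jig2w(P[4])); 
def draw(p,x0,y0,x1,y1,f,name):
    im=cv2.resize(p["color"][y0:y1,x0:x1],None,fx=f,fy=f,interpolation=cv2.INTER_CUBIC)[:,:,::-1].copy()
    uv=proj(p,jig2w(P))
    for u in uv: cv2.circle(im,tuple(int(v) for v in ((u-[x0,y0]+.5)*f-.5)),2,(0,0,255),-1)
    cv2.imwrite(name,im)
draw(p,280,140,340,240,6,"pics/d1.png");draw(q,255,190,375,270,6,"pics/d2.png")
C=np.array([.42607,-.31813,.01]);a=np.radians(40.07);u=np.array([np.cos(a),np.sin(a),0]);v=np.array([-u[1],u[0],0])
k=[C+i*.075*u+j*.025*v for i,j in((1,1),(1,-1),(-1,-1),(-1,1))]
im=q["color"][:,:,::-1].copy();x0,y0=380,170
im=cv2.resize(im[y0:y0+50,x0:x0+80],None,fx=8,fy=8,interpolation=cv2.INTER_CUBIC)
for w in proj(q,k): cv2.circle(im,tuple(int(z) for z in ((w-[x0,y0]+.5)*8-.5)),2,(0,0,255),-1)
cv2.imwrite("pics/d3.png",im)
E
```

```text
[[0.49311369 0.04632995 0.069     ]]
```

View pics/d1.png

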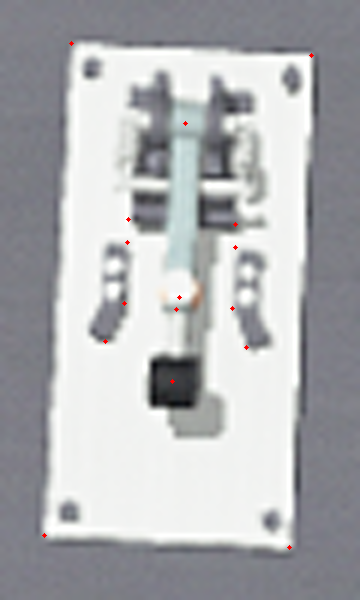

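View pics/d2.png

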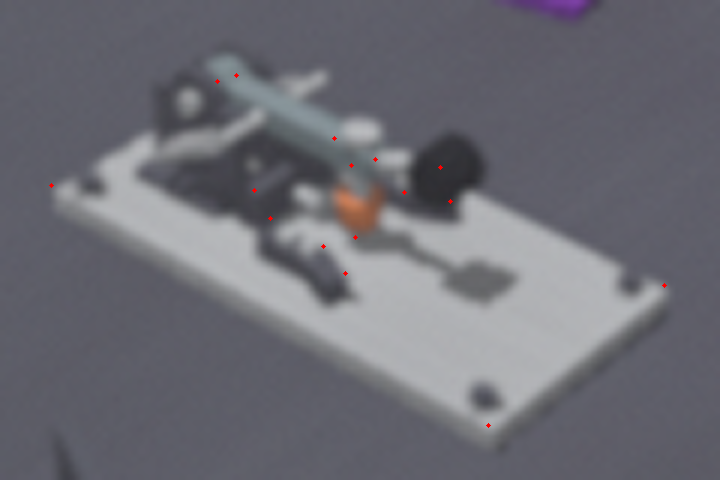

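View pics/d3.png

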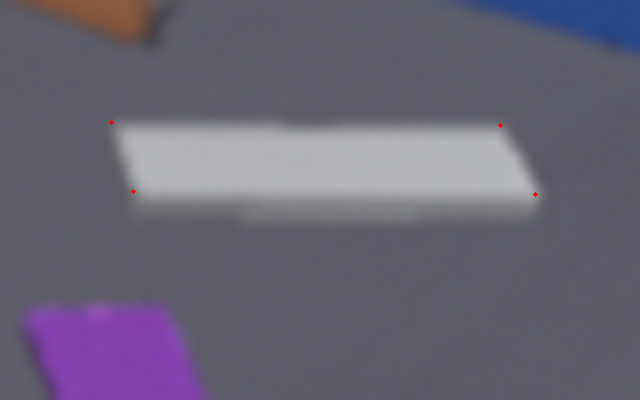

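```bash
python3 -m creep '[0,0,0,0,0,7.1, 0,0,0,0,0,7.1, 10,-10,0,0,0,7.1]' 88 30
```

```text
clock: 1.45
tool_pos: [0.2466, -0.5676, 0.2386]
eef_rot: [1.0, 0.006, -0.0, 0.001]
contact_force: [-0.7, -0.8, -0.0]
opening: 1.001
```

Both cameras agree with the jig model: corners, knob and shoe project within about a pixel. The plate at (432,231) is bare steel, 151.5 x 52 mm as measured, so it's the coupon. I'm moving to above the knob.

```bash
python3 -m creep '[15.4,-38.4,0,0,0,1.7,15.4,-38.4,0,0,0,0,15.4,-38.4,0,0,0,0,15.4,-38.4,0,0,0,0,15.4,-38.4,0,0,0,0]'; python3 -m creep '[15.4,-38.4,0,0,0,0,15.4,-38.4,0,0,0,0,15.4,-38.4,0,0,0,0,15.4,-38.4,0,0,0,0,15.4,-38.4,0,0,0,0]' 60
```

```text
clock: 1.87
tool_pos: [0.3261, -0.3803, 0.2371]
eef_rot: [1.0, -0.021, -0.0, 0.006]
contact_force: [1.4, 1.0, 0.6]
opening: 0.997
clock: 2.28
tool_pos: [0.4111, -0.1899, 0.2362]
eef_rot: [1.0, -0.022, 0.002, 0.006]
contact_force: [1.0, 0.3, 1.0]
opening: 0.681
```

```bash
python3 -m creep '[14,-38.4,0,0,0,-0.5,14,-38.4,0,0,0,-0.5,14,-38.4,0,0,0,-0.3,14,-38.4,0,0,0,0,14,-38.4,0,0,0,0]';  python3 -m creep '[5,-35,0,0,0,0,0,0,0,0,0,0]'
python3 - <<'E'
from h import *
from scipy.spatial.transform import Rotation as R
s=get_state();print(s["tool_pos"],R.from_quat(s["eef_rot"]).as_matrix().round(4),s["contact_force"])
E
```

```text
clock: 2.7
tool_pos: [0.4879, 0.0041, 0.2355]
eef_rot: [1.0, -0.01, 0.004, 0.006]
contact_force: [0.9, 0.4, -0.1]
opening: 0.68
clock: 2.87
tool_pos: [0.4972, 0.0516, 0.2355]
eef_rot: [1.0, -0.003, 0.007, 0.003]
contact_force: [-0.5, 0.3, 0.0]
opening: 0.685
[0.49721662 0.05155673 0.23546201] [[ 0.9999 -0.0055  0.0131]
 [-0.0054 -1.     -0.0061]
 [ 0.0131  0.006  -0.9999]] [-0.5012215   0.31472268  0.00302696]
```

```bash
cat > e.py <<'E'
import sys,numpy as np
from plant import get_state
from scipy.spatial.transform import Rotation as R
# usage: e.py x y z(mm) yaw(deg)
s=get_state();P=np.array(s["tool_pos"])*1000;r=R.from_quat(s["eef_rot"])
x,y,z,yaw=map(float,sys.argv[1:5])
t=R.from_euler('z',yaw,degrees=True)*R.from_euler('x',180,degrees=True)
d=np.array([x,y,z])-P
a=r.as_matrix()[:,0]
print("clk %.2f pos %s yaw %.2f open %.1fmm F %s M %s"%(s["clock"],P.round(1),np.degrees(np.arctan2(a[1],a[0])),s["opening"]*88.1,np.round(s["contact_force"],2),np.round(s["moment"],2)))
print("shift tool mm",r.inv().apply(d).round(1),"turn deg",np.degrees((r.inv()*t).as_rotvec()).round(2))
E
python3 e.py 493.1 46.0 150 -1.06
```

```text
clk 2.87 pos [497.2  51.6 235.5] yaw -0.31 open 60.4mm F [-0.5   0.31  0.  ] M [ 0.05  0.03 -0.04]
shift tool mm [-5.2  5.1 85.4] turn deg [ 0.34 -0.75  0.75]
```

```bash
python3 -m creep '[-2.6,2.5,40,0.2,-0.4,0.4,-2.6,2.5,40,0.1,-0.3,0.3,0,0,0,0,0,0]' 50; python3 e.py 493.1 46.0 52 -1.06
```

```text
clock: 3.12
tool_pos: [0.4974, 0.0525, 0.1556]
eef_rot: [1.0, -0.004, 0.006, -0.002]
contact_force: [-1.4, -0.7, 0.2]
opening: 0.568
clk 3.12 pos [497.4  52.5 155.6] yaw -0.43 open 50.1mm F [-1.36 -0.67  0.16] M [0.01 0.08 0.08]
shift tool mm [ -5.5   7.  103.5] turn deg [-0.22 -0.65  0.63]
```

```bash
python3 -m creep '[-5.5,7,10,-0.2,-0.6,0.6,0,0,0,0,0,0]'; python3 e.py 493.1 46.0 52 -1.06
```

```text
clock: 3.28
tool_pos: [0.4914, 0.0449, 0.1455]
eef_rot: [1.0, -0.009, -0.001, 0.0]
contact_force: [0.1, -0.1, -0.0]
opening: 0.569
clk 3.28 pos [491.4  44.9 145.5] yaw -1.06 open 50.1mm F [ 0.07 -0.11 -0.04] M [-0.02  0.05  0.01]
shift tool mm [ 1.8 -1.1 93.4] turn deg [0.01 0.09 0.  ]
```

Run:
```python
from h import *
for n,(x0,y0,x1,y1) in dict(top=(260,120,360,240),side=(255,150,375,270)).items():
    p=snapshot(n); cv2.imwrite(f"pics/k_{n}.png",cv2.resize(p["color"][y0:y1,x0:x1],None,fx=5,fy=5,interpolation=cv2.INTER_CUBIC)[:,:,::-1])
```

```text
(no output)
```

View pics/k_side.png

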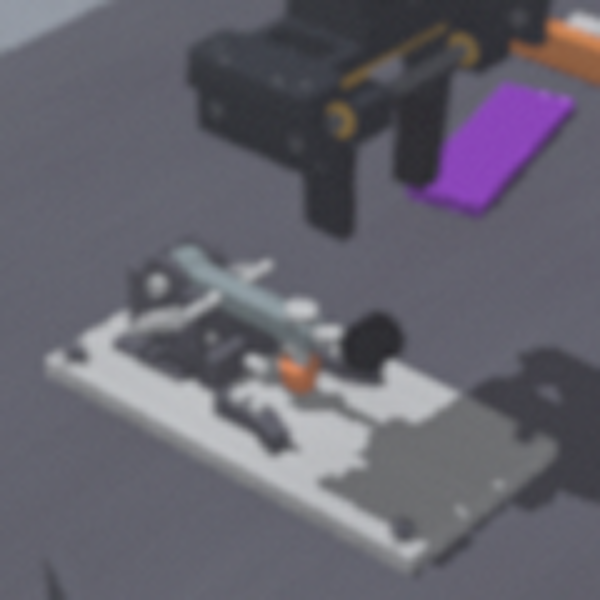

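The side view shows the open fingers (crop 340,230 and 420,180) straddling the knob (372,340) from above. Descending.

```bash
python3 -m creep '[1,-1,40,0,0,0,0.5,0,38,0,0,0,0,0,8,0,0,0,0,0,0,0,0,0]'; python3 e.py 493.1 46.0 50 -1.06
```

```text
clock: 3.72
tool_pos: [0.505, 0.0474, 0.0673]
eef_rot: [1.0, -0.01, 0.013, -0.002]
contact_force: [-0.1, -0.8, -0.0]
opening: 0.568
clk 3.72 pos [505.   47.4  67.3] yaw -1.16 open 50.1mm F [-0.13 -0.85 -0.02] M [-0.03 -0.02 -0.03]
shift tool mm [-12.3   1.7  17. ] turn deg [-0.3  -1.44 -0.1 ]
```

```bash
python3 -m creep '[-12,1.5,6,-0.3,-1.4,0,0,0,0,0,0,0]'; python3 e.py 493.1 46.0 50 -1.06
```

```text
clock: 3.88
tool_pos: [0.4936, 0.0458, 0.0636]
eef_rot: [1.0, -0.011, 0.001, 0.0]
contact_force: [-1.2, -0.6, -0.1]
opening: 0.569
clk 3.88 pos [493.6  45.8  63.6] yaw -1.21 open 50.1mm F [-1.16 -0.6  -0.1 ] M [ 0.05  0.02 -0.01]
shift tool mm [-0.5 -0.2 13.6] turn deg [ 0.   -0.11 -0.15]
```

Run:
```python
from h import *
for n,(x0,y0,x1,y1) in dict(top=(260,120,360,240),side=(255,150,375,270)).items():
    p=snapshot(n); cv2.imwrite(f"pics/k2_{n}.png",cv2.resize(p["color"][y0:y1,x0:x1],None,fx=5,fy=5,interpolation=cv2.INTER_CUBIC)[:,:,::-1])
```

```text
(no output)
```

View pics/k2_side.png

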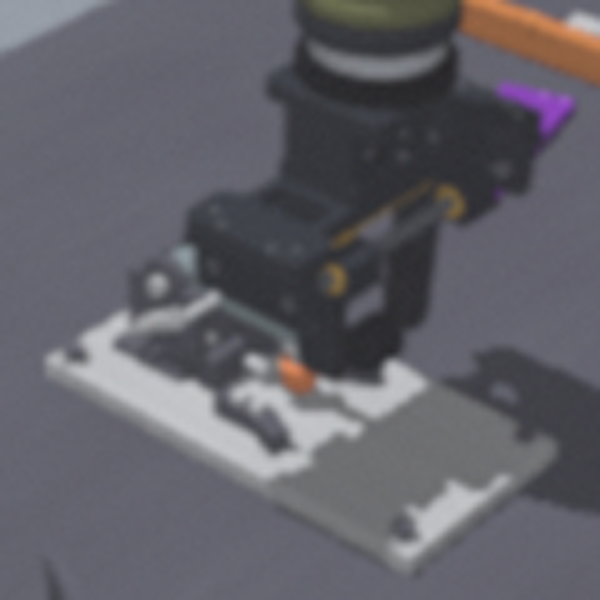

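The fingers straddle the knob (crop ~370,340). I'll go down the last 13 mm and pinch.

```bash
python3 -m creep '[-0.5,0,9,0,0,0,-2,0,6,0,0,0,0,0,0,0,0,0]'; python3 e.py 493.1 46.0 50 -1.06;  python3 -m creep '[0,0,0,0,0,0,0,0,0,0,0,0,0,0,0,0,0,0]' 10 30; python3 e.py 493.1 46.0 50 -1.06
```

```text
clock: 4.23
tool_pos: [0.4958, 0.0465, 0.0512]
eef_rot: [1.0, -0.011, 0.007, -0.001]
contact_force: [0.3, -0.3, -0.2]
opening: 0.566
clk 4.23 pos [495.8  46.5  51.2] yaw -1.22 open 49.9mm F [ 0.27 -0.34 -0.17] M [ 0.08  0.02 -0.05]
shift tool mm [-2.7  0.5  1.1] turn deg [-0.11 -0.78 -0.16]
clock: 4.48
tool_pos: [0.4956, 0.0465, 0.051]
eef_rot: [1.0, -0.011, 0.007, -0.001]
contact_force: [-0.2, -1.0, -0.2]
opening: 0.363
clk 4.48 pos [495.6  46.5  51. ] yaw -1.21 open 32.0mm F [-0.24 -1.   -0.24] M [ 0.04  0.05 -0.05]
shift tool mm [-2.5  0.6  0.9] turn deg [-0.11 -0.76 -0.15]
```

```bash
python3 -m creep '[-1,0,0,0,-0.7,0,0,0,0,0,0,0,0,0,0,0,0,0]' 10 30; python3 e.py 493.1 46.0 50 -1.06;python3 -m creep '[0,0,0,0,0,0]' ; python3 e.py 493.1 46.0 50 -1.06
```

```text
clock: 4.73
tool_pos: [0.4943, 0.0466, 0.051]
eef_rot: [1.0, -0.01, -0.0, -0.001]
contact_force: [-0.9, -0.7, -0.6]
opening: 0.27
clk 4.73 pos [494.3  46.6  51. ] yaw -1.19 open 23.8mm F [-0.91 -0.72 -0.57] M [-0.03  0.02  0.01]
shift tool mm [-1.2  0.6  1. ] turn deg [-0.11  0.05 -0.13]
clock: 4.82
tool_pos: [0.4942, 0.0466, 0.051]
eef_rot: [1.0, -0.01, -0.001, -0.001]
contact_force: [0.7, 0.3, -0.7]
opening: 0.273
clk 4.82 pos [494.2  46.6  51. ] yaw -1.18 open 24.0mm F [ 0.69  0.26 -0.73] M [0.03 0.08 0.03]
shift tool mm [-1.1  0.6  1. ] turn deg [-0.11  0.06 -0.12]
```

Gripped at 24.0 mm, which matches the knob's length. Now I'll lead it round the pivot, in short arcs.

```bash
cat > arc.py <<'E'
# current arm angle from TCP and the waypoints to given angles; knob offset known from the grasp
import sys,numpy as np
from h import w2jig,jig2w,get_state
from scipy.spatial.transform import Rotation as R
OFF=np.array([float(x) for x in sys.argv[1].split(',')]) # TCP minus knob in jig x,y,z mm
s=get_state();P=np.array(s["tool_pos"]);r=R.from_quat(s["eef_rot"])
J=w2jig(P)[0]*1000-OFF; f0=np.arctan2(12,125);L=np.hypot(12,125)
print("clk %.2f knob jig %s r %.1f theta %.3f open %.1f F %s M %s"%(s["clock"],J.round(1),np.hypot(J[0]-45,J[2]-57),np.arctan2(J[2]-57,45-J[0])-f0,s["opening"]*88.1,np.round(s["contact_force"],1),np.round(s["moment"],2)))
t=R.from_euler('z',-1.06,degrees=True)*R.from_euler('x',180,degrees=True)
print("turn",np.degrees((r.inv()*t).as_rotvec()).round(2))
prev=P
for a in sys.argv[2:]:
    a=float(a)+f0
    W=jig2w((np.array([45-L*np.cos(a),J[1],57+L*np.sin(a)])+OFF)/1000)[0]
    print("th %.2f step"%(a-f0),(r.inv().apply(W-prev)*1000).round(1)); prev=W
E
python3 - <<'E'
from h import *
print(w2jig(get_state()["tool_pos"])*1000-np.array([-80,0,69]))
E
python3 -m creep '[2.5,0,-13,0,0,0,4,0,-15,0,0,0]'; python3 arc.py 1,0,-18 .3 .4 .5
```

```text
[[  1.11253772   0.30905438 -18.02285224]]
clock: 4.98
tool_pos: [0.4983, 0.0465, 0.0762]
eef_rot: [1.0, -0.01, -0.004, -0.001]
contact_force: [1.2, 0.7, -10.9]
opening: 0.271
clk 4.98 knob jig [-75.9   0.3  94.2] r 126.5 theta 0.203 open 23.9 F [  1.2   0.7 -10.9] M [ 0.1  -0.23  0.  ]
turn [-0.06  0.48 -0.09]
th 0.30 step [  4.9  -0.  -11.2]
th 0.40 step [  5.3  -0.  -11.4]
th 0.50 step [  6.4  -0.  -10.8]
```

```bash
python3 -m creep '[5,0,-12,0,0.4,0,6,0,-12,0,0,0,7,0,-12,0,0,0]'; python3 arc.py 1,0,-18 .6 .7 .8 .9 1
```

```text
clock: 5.23
tool_pos: [0.5132, 0.0462, 0.1104]
eef_rot: [1.0, -0.01, -0.005, -0.0]
contact_force: [4.0, 0.1, -13.7]
opening: 0.27
clk 5.23 knob jig [-60.9   0.3 128.4] r 127.8 theta 0.498 open 23.8 F [  4.    0.1 -13.7] M [ 0.01 -0.49  0.02]
turn [-0.01  0.6  -0.05]
th 0.60 step [ 9.4 -0.  -9.1]
th 0.70 step [ 8.4 -0.  -9.3]
th 0.80 step [ 9.3 -0.  -8.4]
th 0.90 step [10.1 -0.  -7.5]
th 1.00 step [10.8 -0.  -6.4]
```

```bash
python3 -m creep '[10,0,-8,0,0.5,0,10,0,-8.5,0,0,0,10.5,0,-8,0,0,0]'; python3 arc.py 1,0,-18 .9 1 1.1 1.2 1.3
```

```text
clock: 5.48
tool_pos: [0.5309, 0.0458, 0.1316]
eef_rot: [1.0, -0.009, -0.016, 0.001]
contact_force: [-3.1, -0.3, -9.1]
opening: 0.269
clk 5.48 knob jig [-43.2   0.2 149.6] r 127.9 theta 0.714 open 23.7 F [-3.1 -0.3 -9.1] M [ 0.19  0.91 -0.02]
turn [0.12 1.79 0.03]
th 0.90 step [ 19.5   0.  -13.4]
th 1.00 step [10.7  0.  -6.6]
th 1.10 step [11.3  0.  -5.5]
th 1.20 step [11.8  0.  -4.4]
th 1.30 step [12.1  0.  -3.2]
```

```bash
python3 -m creep '[14,0,-6,0,1.5,0,14,0,-7,0,0,0,14,0,-6,0,0,0]'; python3 arc.py 1,0,-18 1.1 1.2 1.3 1.4 1.5
```

```text
clock: 5.73
tool_pos: [0.55, 0.0454, 0.1456]
eef_rot: [1.0, -0.008, -0.028, 0.003]
contact_force: [-10.4, 0.3, 4.6]
opening: 0.268
clk 5.73 knob jig [-2.410e+01  1.000e-01  1.636e+02] r 127.0 theta 0.900 open 23.6 F [-10.4   0.3   4.6] M [ 0.25  2.52 -0.07]
turn [0.34 3.24 0.13]
th 1.10 step [ 22.5   0.1 -11.5]
th 1.20 step [11.6  0.1 -4.7]
th 1.30 step [12.1  0.  -3.5]
th 1.40 step [12.3  0.  -2.3]
th 1.50 step [12.5  0.  -1. ]
```

```bash
python3 -m creep '[18,0,-7,0,2.5,0,18,0,-6,0,1.5,0,17,0,-4,0,1,0]'; python3 arc.py 1,0,-18 1.3 1.4 1.5 1.6 1.7
```

```text
clock: 5.98
tool_pos: [0.5852, 0.0446, 0.1588]
eef_rot: [1.0, -0.008, -0.005, 0.004]
contact_force: [-6.6, 0.7, 4.1]
opening: 0.272
clk 5.98 knob jig [ 11.1   0.  176.8] r 124.5 theta 1.199 open 23.9 F [-6.6  0.7  4.1] M [ 0.16  1.47 -0.05]
turn [0.5  0.54 0.18]
th 1.30 step [12.   0.1 -3.9]
th 1.40 step [12.4  0.1 -1.7]
th 1.50 step [12.5  0.  -0.4]
th 1.60 step [12.5  0.   0.8]
th 1.70 step [12.4  0.   2.1]
```

```bash
python3 -m creep '[14,0,-4,0.5,1,0,14,0,-2,0,0.5,0,14,0,0,0,0.5,0]'; python3 arc.py 1,0,-18 1.5 1.6 1.7 1.8 1.84
```

```text
clock: 6.23
tool_pos: [0.6218, 0.044, 0.163]
eef_rot: [1.0, -0.008, 0.006, 0.0]
contact_force: [0.2, 0.6, 0.1]
opening: 0.271
clk 6.23 knob jig [4.77e+01 1.00e-01 1.81e+02] r 124.1 theta 1.497 open 23.8 F [0.2 0.6 0.1] M [ 0.15  0.55 -0.06]
turn [-0.   -0.71  0.18]
th 1.50 step [ 0.4  0.  -1.5]
th 1.60 step [12.5  0.   1.1]
th 1.70 step [12.3  0.   2.3]
th 1.80 step [12.   0.   3.6]
th 1.84 step [4.7 0.  1.8]
```

```bash
python3 -m creep '[12,0,0,0,-0.5,0,12,0,1.5,0,0,0,12,0,3,0,0,0,3,0,1.5,0,0,0,0,0,0,0,0,0]'; python3 arc.py 1,0,-18 1.7 1.8 1.84
```

```text
clock: 6.65
tool_pos: [0.6624, 0.0433, 0.1542]
eef_rot: [1.0, -0.008, 0.0, -0.001]
contact_force: [-1.0, 0.9, 2.3]
opening: 0.269
clk 6.65 knob jig [8.830e+01 1.000e-01 1.722e+02] r 123.1 theta 1.834 open 23.7 F [-1.   0.9  2.3] M [ 0.08  0.6  -0.04]
turn [-0.1  -0.03  0.09]
th 1.70 step [-15.3  -0.   -7.2]
th 1.80 step [12.1  0.   3.4]
th 1.84 step [4.7 0.  1.7]
```

```bash
python3 -m creep '[0,0,0,0,0,0,0,0,0,0,0,0,0,0,0,0,0,0]' 50; python3 -m creep '[0,0,-15,0,0,0,0,0,-35,0,0,0,0,0,-20,0,0,0]'
python3 - <<'E'
from h import *
for n,(x0,y0,x1,y1) in dict(top=(260,100,360,240),side=(240,150,360,270)).items():
    p=snapshot(n); cv2.imwrite(f"pics/k3_{n}.png",cv2.resize(p["color"][y0:y1,x0:x1],None,fx=4,fy=4,interpolation=cv2.INTER_CUBIC)[:,:,::-1])
E
python3 e.py 426 -318 150 -50
```

```text
clock: 6.9
tool_pos: [0.6616, 0.043, 0.1547]
eef_rot: [1.0, -0.009, 0.0, -0.001]
contact_force: [0.3, -0.3, 0.6]
opening: 0.471
clock: 7.15
tool_pos: [0.6564, 0.0424, 0.2222]
eef_rot: [1.0, -0.008, -0.006, 0.0]
contact_force: [0.7, 0.4, 1.4]
opening: 0.57
clk 7.25 pos [657.8  42.5 223.4] yaw -0.96 open 49.8mm F [-0.18 -0.57  0.35] M [ 0.03 -0.    0.01]
shift tool mm [-225.2  364.4   74.8] turn deg [ 0.15  0.4  49.04]
```

View pics/k3_side.png

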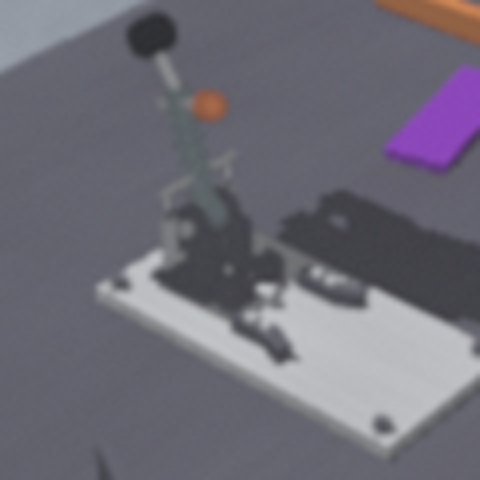

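The arm stays back on its own (knob at crop 152,35, shoe raised). Heading to the coupon.

```bash
python3 -m creep '[-21,34.5,0,0,0,0,-21,34.5,0,0,0,0,-21,34.5,0,0,0,0,-21,34.5,0,0,0,0,-21,34.5,0,0,0,0]' 75; python3 -m creep '[-21,34.5,0,0,0,0,-21,34.5,0,0,0,0,-21,34.5,0,0,0,0,-21,34.5,0,0,0,0,-10,20,0,0,0,0]';python3 e.py 426 -318 150 40.1
```

```text
clock: 7.67
tool_pos: [0.55, -0.1197, 0.2209]
eef_rot: [1.0, 0.003, -0.001, -0.005]
contact_force: [0.4, -1.2, -0.2]
opening: 0.848
clock: 8.08
tool_pos: [0.4454, -0.2844, 0.2171]
eef_rot: [1.0, 0.001, -0.005, -0.005]
contact_force: [0.0, -0.0, 0.0]
opening: 0.855
clk 8.08 pos [ 445.4 -284.4  217.1] yaw 0.14 open 75.3mm F [ 0.01 -0.04  0.01] M [ 0.02  0.02 -0.02]
shift tool mm [-18.8  34.2  67. ] turn deg [ -0.74   0.37 -39.96]
```

```bash
python3 -m creep '[-9,16,10,-0.4,0.2,-7,-9,10,10,0,0,-7,-5,0,15,0,0,-7,0,0,15,0,0,-7,0,0,10,0,0,-7]'; python3 -m creep '[0,0,0,0,0,-5,0,0,0,0,0,0]';python3 e.py 426 -318 60 40.1
```

```text
clock: 8.5
tool_pos: [0.4138, -0.3223, 0.1552]
eef_rot: [0.952, 0.306, -0.004, 0.0]
contact_force: [0.0, 0.1, 0.6]
opening: 0.848
clock: 8.67
tool_pos: [0.4102, -0.3212, 0.1518]
eef_rot: [0.936, 0.351, -0.006, -0.003]
contact_force: [0.3, 0.7, -0.1]
opening: 0.853
clk 8.67 pos [ 410.2 -321.2  151.8] yaw 41.09 open 75.2mm F [ 0.27  0.66 -0.15] M [-0.06 -0.04  0.01]
shift tool mm [14.8  8.9 91.6] turn deg [-0.58  0.55  0.99]
```

```bash
python3 -m creep '[15,9,20,-0.5,0.5,1,0,0,20,0,0,0,0,0,20,0,0,0,0,0,15,0,0,0,0,0,0,0,0,0]';python3 e.py 426 -318 25 40.1
```

```text
clock: 9.08
tool_pos: [0.4272, -0.3175, 0.0743]
eef_rot: [0.942, 0.336, 0.001, 0.0]
contact_force: [0.4, -0.8, -0.8]
opening: 0.853
clk 9.08 pos [ 427.2 -317.5   74.3] yaw 39.26 open 75.2mm F [ 0.42 -0.77 -0.78] M [-0.02  0.06 -0.06]
shift tool mm [-1.3 -0.5 49.3] turn deg [ 0.05 -0.06 -0.84]
```

```bash
python3 -m creep '[-1,-0.5,15,0,0,-0.8,-1,0,15,0,0,0,-1,0,15,0,0,0,0,0,0,0,0,0]';python3 e.py 426 -318 3.5 40.1;  python3 - <<'E'
from h import *
for n,(x0,y0,x1,y1) in dict(side=(360,130,480,230)).items():
    p=snapshot(n); cv2.imwrite(f"pics/k4_{n}.png",cv2.resize(p["color"][y0:y1,x0:x1],None,fx=5,fy=5,interpolation=cv2.INTER_CUBIC)[:,:,::-1])
E
```

```text
clock: 9.42
tool_pos: [0.4255, -0.3188, 0.0301]
eef_rot: [0.941, 0.34, 0.001, 0.001]
contact_force: [-1.4, -0.6, -0.2]
opening: 0.851
clk 9.42 pos [ 425.5 -318.8   30.1] yaw 39.73 open 75.0mm F [-1.37 -0.59 -0.16] M [ 0.01 -0.06 -0.  ]
shift tool mm [ 0.8 -0.5 26.6] turn deg [ 0.2  -0.08 -0.37]
```

View pics/k4_side.png

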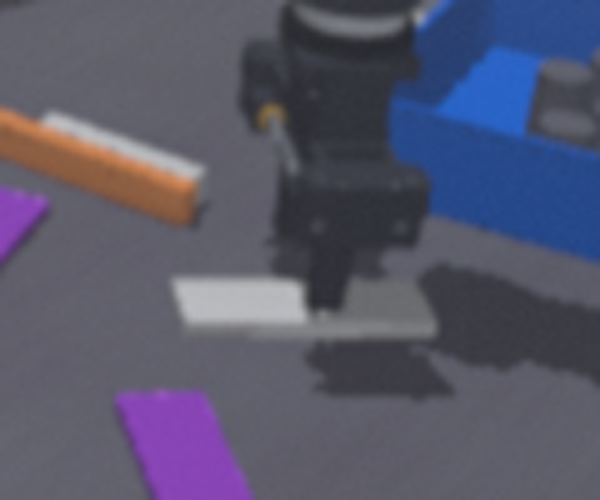

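The fingers straddle the coupon at mid-length (crop ~320,300). Going down the rest of the way to grip it.

```bash
python3 -m creep '[0.5,-0.5,12,0.2,0,-0.4,0,0,10,0,0,0,0,0,0,0,0,0]';python3 e.py 426 -318 3.5 40.1
```

```text
clock: 9.72
tool_pos: [0.4283, -0.3193, 0.0106]
eef_rot: [0.939, 0.343, 0.003, 0.002]
contact_force: [0.3, 0.1, 0.4]
opening: 0.85
clk 9.72 pos [ 428.3 -319.3   10.6] yaw 40.07 open 74.9mm F [0.32 0.11 0.39] M [0.02 0.01 0.03]
shift tool mm [-0.9 -2.5  7.1] turn deg [ 0.35 -0.22 -0.03]
```

```bash
python3 -m creep '[-1,-2.5,4,0.3,-0.2,0,-0.5,-0.5,3,0,0,0,0,0,0,0,0,0]';python3 e.py 426 -318 3.5 40.1; python3 -m creep '[0,0,0,0,0,0,0,0,0,0,0,0,0,0,0,0,0,0]' 45 35;python3 e.py 426 -318 3.5 40.1
```

```text
clock: 9.97
tool_pos: [0.4254, -0.318, 0.0034]
eef_rot: [0.94, 0.342, 0.0, 0.001]
contact_force: [-0.5, -0.9, 0.4]
opening: 0.853
clk 9.97 pos [ 425.4 -318.     3.4] yaw 40.04 open 75.1mm F [-0.51 -0.9   0.42] M [ 0.01 -0.01 -0.  ]
shift tool mm [ 0.5  0.3 -0.1] turn deg [ 0.07 -0.02 -0.06]
clock: 10.22
tool_pos: [0.4255, -0.3181, 0.0037]
eef_rot: [0.94, 0.342, 0.0, 0.001]
contact_force: [0.4, -0.8, 0.3]
opening: 0.651
clk 10.22 pos [ 425.5 -318.1    3.7] yaw 40.03 open 57.3mm F [ 0.44 -0.84  0.29] M [-0.02 -0.01  0.05]
shift tool mm [0.5 0.2 0.2] turn deg [ 0.09 -0.02 -0.07]
```

```bash
python3 -m creep '[0,0,0,0,0,0,0,0,0,0,0,0,0,0,0,0,0,0]';python3 e.py 426 -318 3.5 40.1; python3 -m creep '[0,0,-5,0,0,0,0,0,-15,0,0,0,0,0,-15,0,0,0,0,0,-15,0,0,0]';python3 e.py 400 40 60 -1.06;python3 - <<'E'
from h import *
for n,(x0,y0,x1,y1) in dict(side=(360,130,480,230)).items():
    p=snapshot(n); cv2.imwrite(f"pics/k5_{n}.png",cv2.resize(p["color"][y0:y1,x0:x1],None,fx=5,fy=5,interpolation=cv2.INTER_CUBIC)[:,:,::-1])
E
```

```text
clock: 10.47
tool_pos: [0.4248, -0.3176, 0.0038]
eef_rot: [0.94, 0.342, 0.0, 0.0]
contact_force: [-0.5, -0.1, -2.4]
opening: 0.562
clk 10.47 pos [ 424.8 -317.6    3.8] yaw 40.03 open 49.6mm F [-0.45 -0.13 -2.43] M [-0.02 -0.03 -0.03]
shift tool mm [0.6 1.  0.3] turn deg [ 0.01 -0.   -0.07]
clock: 10.8
tool_pos: [0.4215, -0.3155, 0.0514]
eef_rot: [0.939, 0.343, -0.003, -0.004]
contact_force: [-0.2, -0.1, -7.1]
opening: 0.56
clk 10.80 pos [ 421.5 -315.5   51.4] yaw 40.07 open 49.3mm F [-0.2  -0.05 -7.1 ] M [-0.06 -0.1  -0.06]
shift tool mm [ 212.3 -286.    -6.5] turn deg [-0.47  0.39 41.13]
```

View pics/k5_side.png

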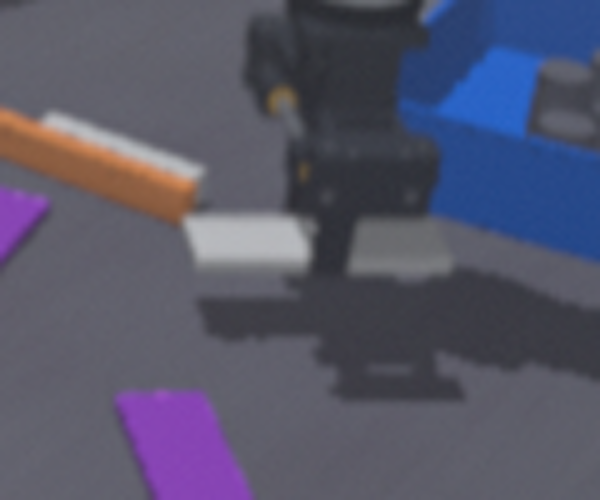

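The coupon is held level at mid-length (crop ~320,240). Weight reads about 7 N and the width 49.4 mm. I'll turn it into line with the jig and carry it to the front of the mouth.

```bash
python3 -m creep '[0,0,-5,0,0,5,10,-10,-5,0,0,7,12,-18,0,0,0,7,10,-25,0,0,0,7,8,-30,0,0,0,7]'; python3 e.py 427.5 47.5 60 -1.06
```

```text
clock: 11.27
tool_pos: [0.428, -0.2318, 0.0645]
eef_rot: [0.999, 0.052, -0.001, 0.003]
contact_force: [0.4, 1.1, -6.9]
opening: 0.557
clk 11.27 pos [ 428.  -231.8   64.5] yaw 5.97 open 49.1mm F [ 0.37  1.12 -6.86] M [ 0.19 -0.14 -0.05]
shift tool mm [  28.6 -277.9    2.8] turn deg [0.35 0.07 7.03]
```

```bash
python3 -m creep '[3,-33,0,0.3,0,3.5,2,-33,0,0,0,1,0,-33,0,0,0,0,0,-33,0,0,0,0,0,-33,0,0,0,0]'; python3 e.py 427.5 47.5 60 -1.06;  python3 -m creep '[0,-30,0,0,0,0,0,-30,0,0,0,0,0,-18,0,0,0,0,0,0,0,0,0,0]';python3 e.py 427.5 47.5 60 -1.06
```

```text
clock: 11.68
tool_pos: [0.4275, -0.062, 0.0625]
eef_rot: [1.0, 0.005, 0.0, 0.002]
contact_force: [0.8, 0.6, -6.0]
opening: 0.556
clk 11.68 pos [427.5 -62.   62.5] yaw 0.59 open 49.0mm F [ 0.82  0.57 -5.99] M [ 0.11 -0.06 -0.02]
shift tool mm [   1.2 -109.5    2. ] turn deg [ 0.26 -0.04  1.65]
clock: 12.02
tool_pos: [0.4262, 0.0118, 0.0609]
eef_rot: [1.0, 0.013, -0.001, -0.001]
contact_force: [-0.6, 1.1, -6.4]
opening: 0.562
clk 12.02 pos [426.2  11.8  60.9] yaw 1.47 open 49.5mm F [-0.62  1.11 -6.37] M [0.06 0.05 0.09]
shift tool mm [  2.2 -35.6   1. ] turn deg [-0.14  0.15  2.53]
```

```bash
python3 -m creep '[1,-14,0,0,0,1,1,-14,0,0,0,1,0,-8,0,0,0,0.5,0,0,0,0,0,0]'; python3 e.py 427.5 47.5 60 -1.06
```

```text
clock: 12.35
tool_pos: [0.4288, 0.0513, 0.0598]
eef_rot: [1.0, -0.008, -0.001, -0.001]
contact_force: [-0.2, -0.1, -6.3]
opening: 0.558
clk 12.35 pos [428.8  51.3  59.8] yaw -0.94 open 49.1mm F [-0.23 -0.15 -6.32] M [ 0.07  0.03 -0.03]
shift tool mm [-1.2  3.8 -0.2] turn deg [-0.13  0.09  0.12]
```

```bash
python3 -m creep '[-1,3.5,12,0,0,0,-1,0,12,0,0,0,-1,0,10,0,0,0,0,0,0,0,0,0]'; python3 e.py 427.5 47.5 17 -1.06
python3 - <<'E'
from h import *
P=np.array([[-155,-60,12],[-155,60,12],[90,60,12],[90,-60,12],[-10,26.5,24],[-40,26.5,24],[-59,34.5,24],[-10,-26.5,24],[-40,-26.5,24],[-59,-34.5,24]])/1000
for n,(x0,y0,x1,y1) in dict(top=(260,120,360,260),side=(255,170,395,290)).items():
    p=snapshot(n); f=5;im=cv2.resize(p["color"][y0:y1,x0:x1],None,fx=f,fy=f,interpolation=cv2.INTER_CUBIC)[:,:,::-1].copy()
    np.save(f"pics/s_{n}.npy",p,allow_pickle=True)
    for u in proj(p,jig2w(P)): cv2.circle(im,tuple(int(v) for v in ((u-[x0,y0]+.5)*f-.5)),1,(0,0,255),-1)
    cv2.imwrite(f"pics/k6_{n}.png",im[:600])
E
```

```text
clock: 12.68
tool_pos: [0.433, 0.0466, 0.0367]
eef_rot: [1.0, -0.002, -0.006, 0.001]
contact_force: [0.8, -0.4, -6.4]
opening: 0.56
clk 12.68 pos [433.   46.6  36.7] yaw -0.24 open 49.3mm F [ 0.77 -0.4  -6.38] M [ 0.   -0.03 -0.01]
shift tool mm [-5.2 -0.9 19.8] turn deg [0.09 0.73 0.82]
```

View pics/k6_top.png

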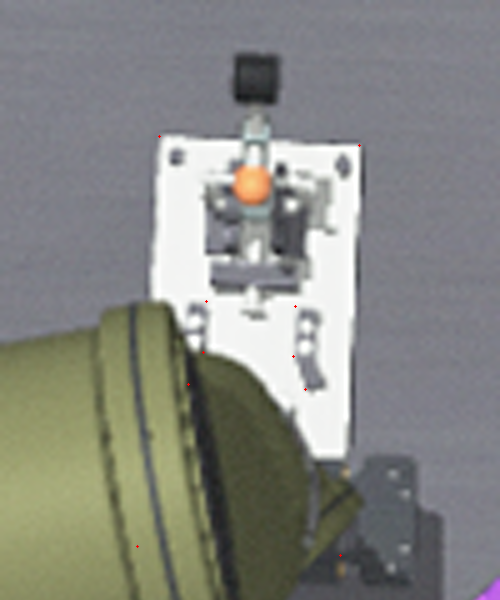

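View pics/k6_side.png

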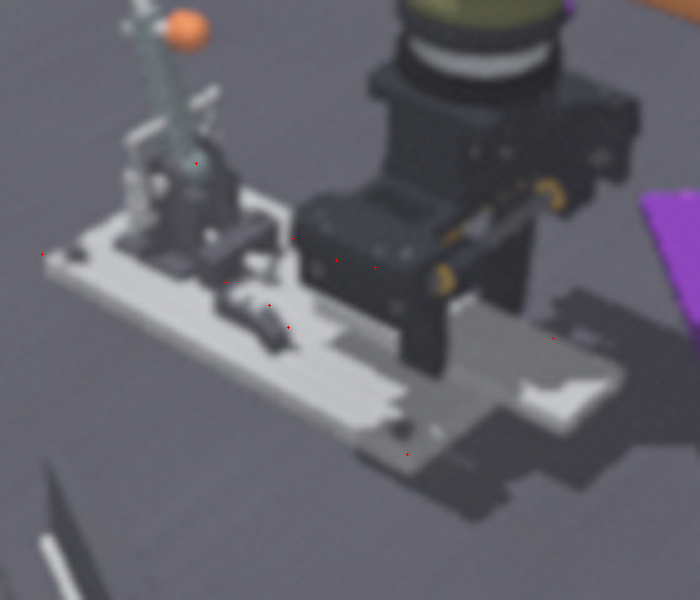

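```bash
python3 -m creep '[-5,-1,8,0,0.7,0.8,-1,0,6,0,0,0,0,0,0,0,0,0]'; python3 e.py 427.5 47.5 17 -1.06
```

```text
clock: 13.03
tool_pos: [0.4353, 0.0479, 0.0315]
eef_rot: [1.0, -0.019, -0.008, 0.002]
contact_force: [0.8, -0.8, -7.2]
opening: 0.562
clk 13.03 pos [435.3  47.9  31.5] yaw -2.13 open 49.5mm F [ 0.81 -0.79 -7.24] M [ 0.06 -0.06  0.04]
shift tool mm [-7.6  0.6 14.6] turn deg [ 0.22  0.88 -1.07]
```

```bash
python3 - <<'E'
from plant import *
print([round(v,3) for v in get_state()["q"]])
E
python3 -m creep '[-3,0.5,10,0,0.8,-1,0,0,0,0,0,0]'; python3 e.py 427.5 47.5 17 -1.06
```

```text
[np.float64(-0.243), np.float64(0.891), np.float64(0.046), np.float64(2.244), np.float64(-1.0), np.float64(0.043), np.float64(-0.822)]
clock: 13.2
tool_pos: [0.4397, 0.0483, 0.0271]
eef_rot: [1.0, -0.01, -0.007, 0.003]
contact_force: [0.1, -0.1, -6.2]
opening: 0.561
clk 13.20 pos [439.7  48.3  27.1] yaw -1.14 open 49.4mm F [ 0.12 -0.15 -6.21] M [ 0.04 -0.11 -0.01]
shift tool mm [-12.1   1.   10.3] turn deg [ 0.32  0.78 -0.08]
```

The inner reach limit (joints 5 and 6 at their stops) holds the tool at x≥0.44. The coupon's leading end is just at the flared mouth, so I'll lower it while moving forward.

```bash
python3 -m creep '[3,1,3,0,0.7,0,5,0,4,0,0,0,0,0,0,0,0,0]'; python3 e.py 450 47.3 17 -1.06
```

```text
clock: 13.45
tool_pos: [0.4516, 0.0474, 0.0218]
eef_rot: [1.0, -0.01, -0.003, 0.003]
contact_force: [0.8, 0.1, -6.4]
opening: 0.563
clk 13.45 pos [451.6  47.4  21.8] yaw -1.15 open 49.6mm F [ 0.83  0.06 -6.39] M [-0.06 -0.05  0.02]
shift tool mm [-1.5  0.1  4.8] turn deg [ 0.36  0.31 -0.09]
```

```bash
python3 -m creep '[-1,0,4,0.4,0.3,0,0,0,0,0,0,0]'; python3 e.py 452 47.3 16.5 -1.06
```

```text
clock: 13.62
tool_pos: [0.4533, 0.0476, 0.0191]
eef_rot: [1.0, -0.01, -0.002, -0.0]
contact_force: [0.5, 0.7, -6.4]
opening: 0.561
clk 13.62 pos [453.3  47.6  19.1] yaw -1.14 open 49.5mm F [ 0.46  0.65 -6.44] M [ 0.01 -0.04  0.05]
shift tool mm [-1.3  0.4  2.6] turn deg [-0.01  0.2  -0.08]
```

```bash
python3 -m creep '[3,0.3,2,0,0.2,0,4,0,0,0,0,0,0,0,0,0,0,0]'; python3 e.py 470 47.0 16.5 -1.06
```

```text
clock: 13.87
tool_pos: [0.4609, 0.0471, 0.0171]
eef_rot: [1.0, -0.01, -0.001, -0.0]
contact_force: [0.3, 0.0, -6.7]
opening: 0.558
clk 13.87 pos [460.9  47.1  17.1] yaw -1.20 open 49.2mm F [ 0.33  0.04 -6.69] M [ 0.04 -0.02 -0.  ]
shift tool mm [ 9.1 -0.1  0.6] turn deg [-0.05  0.09 -0.14]
```

```bash
python3 -m creep '[4,0,0,0,0,0.1,4,0,0,0,0,0,0,0,0,0,0,0]'; python3 e.py 478 46.8 16.5 -1.06
```

```text
clock: 14.12
tool_pos: [0.4696, 0.0468, 0.0171]
eef_rot: [1.0, -0.011, -0.001, -0.0]
contact_force: [0.4, 0.3, -6.9]
opening: 0.555
clk 14.12 pos [469.6  46.8  17.1] yaw -1.30 open 48.9mm F [ 0.4   0.33 -6.87] M [ 0.04 -0.04  0.04]
shift tool mm [ 8.4 -0.1  0.6] turn deg [-0.05  0.09 -0.24]
```

Run:
```python
from h import *
P=np.array([[-10,26.5,24],[-40,26.5,24],[-59,34.5,24],[-10,-26.5,24],[-40,-26.5,24],[-59,-34.5,24]])/1000
for n,(x0,y0,x1,y1) in dict(top=(280,140,350,240),side=(255,190,355,290)).items():
    p=snapshot(n); f=6;im=cv2.resize(p["color"][y0:y1,x0:x1],None,fx=f,fy=f,interpolation=cv2.INTER_CUBIC)[:,:,::-1].copy()
    cv2.imwrite(f"pics/k7_{n}.png",im[:600])
```

```text
(no output)
```

View pics/k7_side.png

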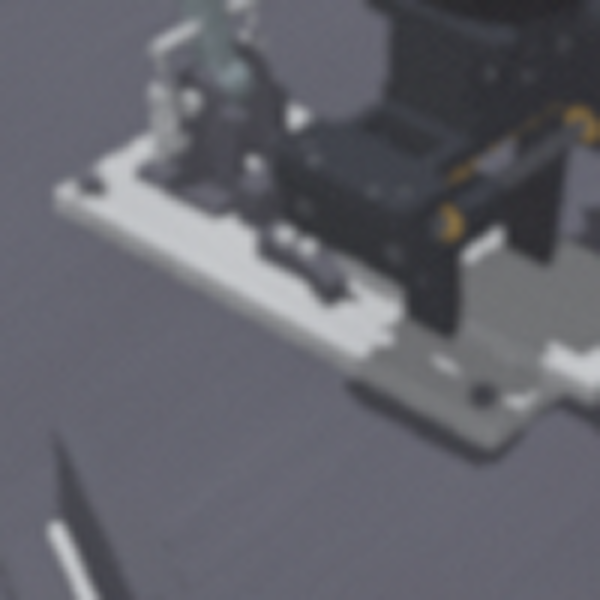

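View pics/k7_top.png

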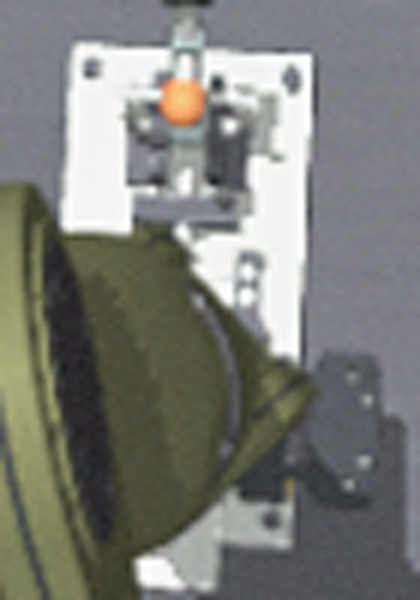

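Nothing touching yet (lateral force about 0.3 N), and the coupon is tracking between the guides. Creeping towards the bolt.

```bash
python3 -m creep '[3,0,0,0,0,-0.2,3,0,0,0,0,0,0,0,0,0,0,0]'; python3 e.py 480 46.7 16.5 -1.06;python3 -m creep '[1.5,0,0,0,0,-0.1,1,0,0,0,0,0,0,0,0,0,0,0]'; python3 e.py 484 46.6 16.5 -1.06
```

```text
clock: 14.47
tool_pos: [0.4745, 0.047, 0.0171]
eef_rot: [1.0, -0.009, -0.002, -0.001]
contact_force: [-0.2, 0.1, -5.8]
opening: 0.558
clk 14.47 pos [474.5  47.   17.1] yaw -1.06 open 49.2mm F [-0.23  0.1  -5.77] M [ 0.01 -0.03  0.01]
shift tool mm [5.5 0.2 0.6] turn deg [-0.08  0.22 -0.  ]
clock: 14.72
tool_pos: [0.4772, 0.0471, 0.0171]
eef_rot: [1.0, -0.008, -0.002, -0.001]
contact_force: [-0.2, -0.3, -6.5]
opening: 0.556
clk 14.72 pos [477.2  47.1  17.1] yaw -0.93 open 49.0mm F [-0.18 -0.32 -6.54] M [0.08 0.04 0.01]
shift tool mm [6.8 0.4 0.6] turn deg [-0.08  0.24  0.13]
```

```bash
python3 -m creep '[1.2,0.2,0,0,0.2,0.1,1,0.1,0,0,0,0]'; python3 e.py 480 46.6 16.5 -1.06;python3 -m creep '[1,0,0,0,0,0,0,0,0,0,0,0]'; python3 e.py 484 46.6 16.5 -1.06
```

```text
clock: 14.88
tool_pos: [0.4792, 0.0468, 0.0171]
eef_rot: [1.0, -0.009, -0.0, -0.001]
contact_force: [-0.1, 0.6, -5.8]
opening: 0.562
clk 14.88 pos [479.2  46.8  17.1] yaw -1.04 open 49.5mm F [-0.14  0.56 -5.81] M [0.04 0.02 0.02]
shift tool mm [0.9 0.1 0.6] turn deg [-0.08  0.05  0.02]
clock: 15.05
tool_pos: [0.4803, 0.0467, 0.017]
eef_rot: [1.0, -0.009, -0.0, -0.001]
contact_force: [-0.8, -1.2, -6.5]
opening: 0.559
clk 15.05 pos [480.3  46.7  17. ] yaw -1.05 open 49.3mm F [-0.78 -1.2  -6.52] M [ 0.09 -0.03 -0.04]
shift tool mm [ 3.7 -0.   0.5] turn deg [-0.09  0.05  0.01]
```

```bash
python3 -m creep '[1,0.1,0,0,0,0,0,0,0,0,0,0]'; python3 e.py 484 46.6 16.5 -1.06;python3 -m creep '[1,0,0,0,0,0,0,0,0,0,0,0]'; python3 e.py 484 46.6 16.5 -1.06
```

```text
clock: 15.22
tool_pos: [0.4811, 0.0465, 0.017]
eef_rot: [1.0, -0.009, -0.001, -0.001]
contact_force: [0.9, 0.8, -6.4]
opening: 0.561
clk 15.22 pos [481.1  46.5  17. ] yaw -1.05 open 49.4mm F [ 0.87  0.84 -6.36] M [ 0.    0.03 -0.  ]
shift tool mm [ 2.9 -0.1  0.5] turn deg [-0.1   0.09  0.01]
clock: 15.38
tool_pos: [0.4811, 0.0465, 0.0169]
eef_rot: [1.0, -0.009, -0.002, -0.001]
contact_force: [-0.2, -0.5, -6.8]
opening: 0.557
clk 15.38 pos [481.1  46.5  16.9] yaw -1.06 open 49.0mm F [-0.18 -0.55 -6.82] M [-0.02  0.02  0.03]
shift tool mm [ 2.9 -0.1  0.4] turn deg [-0.11  0.2  -0.  ]
```

```bash
python3 -m creep '[1,0,0,0,0,0,1,0,0,0,0,0]'; python3 e.py 484 46.6 16.5 -1.06; python3 -m creep '[1.5,0,0,0,0,0]'; python3 e.py 484 46.6 16.5 -1.06
```

```text
clock: 15.55
tool_pos: [0.4812, 0.0465, 0.0167]
eef_rot: [1.0, -0.009, -0.004, -0.001]
contact_force: [-2.8, 0.3, -6.5]
opening: 0.558
clk 15.55 pos [481.2  46.5  16.7] yaw -1.06 open 49.2mm F [-2.8   0.3  -6.48] M [-0.07  0.54 -0.06]
shift tool mm [ 2.8 -0.1  0.2] turn deg [-0.14  0.41 -0.  ]
clock: 15.63
tool_pos: [0.4812, 0.0466, 0.0166]
eef_rot: [1.0, -0.009, -0.005, -0.001]
contact_force: [-4.7, -0.4, -4.3]
opening: 0.561
clk 15.63 pos [481.2  46.6  16.6] yaw -1.07 open 49.4mm F [-4.74 -0.39 -4.31] M [-0.12  0.95 -0.03]
shift tool mm [ 2.8 -0.1  0. ] turn deg [-0.17  0.57 -0.01]
```

```bash
python3 -m creep '[1.5,0,0,0,0.3,0,1.5,0,0,0,0.3,0]'; python3 e.py 484 46.6 16.5 -1.06; python3 -m creep '[1.5,0,0,0,0.3,0,1.5,0,0,0,0.3,0]'; python3 e.py 484 46.6 16.5 -1.06
```

```text
clock: 15.8
tool_pos: [0.4813, 0.0465, 0.0162]
eef_rot: [1.0, -0.009, -0.002, -0.002]
contact_force: [-6.2, 0.5, -1.1]
opening: 0.56
clk 15.80 pos [481.3  46.5  16.2] yaw -1.07 open 49.4mm F [-6.19  0.54 -1.08] M [-0.08  1.09 -0.03]
shift tool mm [ 2.7 -0.1 -0.3] turn deg [-0.17  0.27 -0.01]
clock: 15.97
tool_pos: [0.4813, 0.0465, 0.0162]
eef_rot: [1.0, -0.009, 0.001, -0.002]
contact_force: [-5.5, 0.7, -4.0]
opening: 0.562
clk 15.97 pos [481.3  46.5  16.2] yaw -1.06 open 49.5mm F [-5.55  0.68 -4.04] M [-0.05  1.17 -0.03]
shift tool mm [ 2.7 -0.1 -0.3] turn deg [-0.21 -0.07 -0.  ]
```

```bash
python3 -m creep '[1.6,0,-0.2,0,0,0,1.6,0,-0.2,0,0,0]'; python3 e.py 484 46.6 16.5 -1.06; python3 -m creep '[1.5,0,-0.1,0,0,0,1.5,0,-0.1,0,0,0]'; python3 e.py 484 46.6 16.5 -1.06
```

```text
clock: 16.13
tool_pos: [0.4813, 0.0466, 0.0164]
eef_rot: [1.0, -0.009, -0.002, -0.002]
contact_force: [-6.0, -1.2, -6.0]
opening: 0.562
clk 16.13 pos [481.3  46.6  16.4] yaw -1.09 open 49.5mm F [-5.99 -1.19 -6.02] M [-0.1   1.13 -0.09]
shift tool mm [ 2.7 -0.1 -0.1] turn deg [-0.28  0.24 -0.03]
clock: 16.3
tool_pos: [0.4813, 0.0466, 0.0164]
eef_rot: [1.0, -0.01, -0.005, -0.003]
contact_force: [-5.4, -0.1, -4.2]
opening: 0.56
clk 16.30 pos [481.3  46.6  16.4] yaw -1.10 open 49.4mm F [-5.45 -0.06 -4.2 ] M [-0.1   1.06  0.  ]
shift tool mm [ 2.7 -0.  -0.2] turn deg [-0.33  0.55 -0.04]
```

Pressed steadily against the bolt at about 5.5 N for over 0.5 s, and the stop is at 16 mm, inside the bolt's 5–17 mm range. I'll level the coupon, set it down and let go.

```bash
python3 -m creep '[0.5,0,0.3,-0.3,0.5,0,0,0,0.3,0,0,0]'; python3 e.py 484 46.6 16.0 -1.06; python3 -m creep '[0,0,0.2,0,0,0,0,0,0,0,0,0]'; python3 e.py 484 46.6 16 -1.06
```

```text
clock: 16.47
tool_pos: [0.4812, 0.0467, 0.0159]
eef_rot: [1.0, -0.01, -0.001, -0.0]
contact_force: [-3.4, -0.7, -2.5]
opening: 0.556
clk 16.47 pos [481.2  46.7  15.9] yaw -1.10 open 49.0mm F [-3.36 -0.72 -2.46] M [ 0.01  0.66 -0.05]
shift tool mm [ 2.8  0.  -0.1] turn deg [-0.03  0.08 -0.04]
clock: 16.63
tool_pos: [0.4813, 0.0467, 0.0159]
eef_rot: [1.0, -0.01, -0.001, -0.0]
contact_force: [-3.1, -0.9, -6.4]
opening: 0.559
clk 16.63 pos [481.3  46.7  15.9] yaw -1.10 open 49.3mm F [-3.12 -0.86 -6.42] M [0.04 0.74 0.03]
shift tool mm [ 2.7  0.  -0.1] turn deg [-0.05  0.06 -0.04]
```

```bash
python3 -m creep '[0.3,0,0.3,0,0,0,0.3,0,0.3,0,0,0,0,0,0,0,0,0]' 64; python3 e.py 484 46.6 16.0 -1.06; python3 -m creep '[0,0,0,0,0,0,0,0,0,0,0,0]'; python3 e.py 484 46.6 50 -1.06
```

```text
clock: 16.88
tool_pos: [0.4875, 0.0463, 0.0165]
eef_rot: [1.0, -0.01, 0.005, 0.0]
contact_force: [0.4, 0.4, -0.3]
opening: 0.725
clk 16.88 pos [487.5  46.3  16.5] yaw -1.13 open 63.9mm F [ 0.35  0.35 -0.28] M [ 0.06  0.04 -0.  ]
shift tool mm [-3.5 -0.3  0.5] turn deg [ 0.   -0.54 -0.07]
clock: 17.05
tool_pos: [0.4906, 0.0461, 0.0173]
eef_rot: [1.0, -0.01, 0.008, 0.0]
contact_force: [-0.4, -0.7, -0.5]
opening: 0.723
clk 17.05 pos [490.6  46.1  17.3] yaw -1.15 open 63.7mm F [-0.42 -0.66 -0.47] M [-0.   -0.04 -0.05]
shift tool mm [ -6.1  -0.4 -32.8] turn deg [ 0.02 -0.87 -0.09]
```

```bash
python3 -m creep '[-7,0,-10,0,-0.8,0,0,0,-20,0,0,0,0,0,-35,0,0,0,0,0,-40,0,0,0,0,0,-40,0,0,0]'; python3 -m creep '[0,0,-38,0,0,0,0,0,-38,0,0,0,0,0,0,0,0,0]' 50;  python3 e.py 662 43 230 -1.06
python3 - <<'E'
from h import *
P=np.array([[-10,26.5,24],[-40,26.5,24],[-59,34.5,24],[-10,-26.5,24],[-40,-26.5,24],[-59,-34.5,24]])/1000
for n,(x0,y0,x1,y1) in dict(top=(270,130,360,240),side=(240,150,360,270)).items():
    p=snapshot(n); f=5;im=cv2.resize(p["color"][y0:y1,x0:x1],None,fx=f,fy=f,interpolation=cv2.INTER_CUBIC)[:,:,::-1].copy()
    cv2.imwrite(f"pics/k8_{n}.png",im[:600])
E
```

```text
clock: 17.47
tool_pos: [0.4815, 0.0457, 0.1618]
eef_rot: [1.0, -0.011, -0.005, -0.0]
contact_force: [2.2, 1.1, -0.2]
opening: 0.727
clock: 17.72
tool_pos: [0.4855, 0.0446, 0.2481]
eef_rot: [1.0, -0.012, 0.001, 0.0]
contact_force: [0.4, -0.5, 0.3]
opening: 0.569
clk 17.72 pos [485.5  44.6 248.1] yaw -1.36 open 50.2mm F [ 0.35 -0.52  0.26] M [ 0.04 -0.03  0.01]
shift tool mm [176.5  -2.5  18.6] turn deg [ 0.01 -0.16 -0.3 ]
```

View pics/k8_side.png

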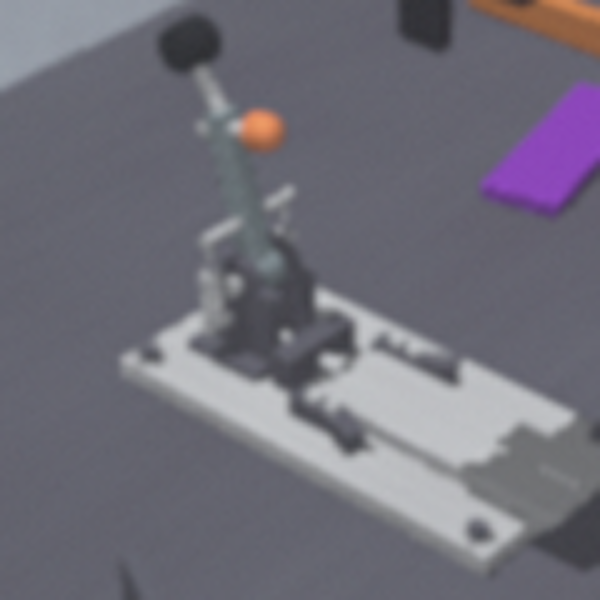

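View pics/k8_top.png

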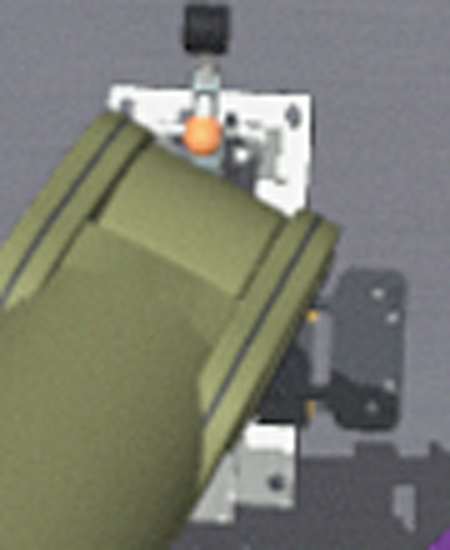

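The coupon lies flat between the guides with its end at the bolt (crop ~340,365), and the arm is still back (knob 190,40). Returning to the knob.

```bash
python3 -m creep '[30,0,0,0,0,0,30,0,0,0,0,0,30,0,0,0,0,0,30,0,0,0,0,0,30,0,0,0,0,0]';  python3 -m creep '[15,0,3,0,0,0,8,0,0,0,0,0,0,0,0,0,0,0]';  python3 e.py 664 43.3 220 -1.06
```

```text
clock: 18.23
tool_pos: [0.6255, 0.0455, 0.2332]
eef_rot: [1.0, -0.012, -0.014, -0.004]
contact_force: [1.3, 0.1, 0.4]
opening: 0.565
clock: 18.48
tool_pos: [0.6524, 0.0453, 0.221]
eef_rot: [1.0, -0.011, -0.017, -0.005]
contact_force: [-1.9, 0.0, -0.3]
opening: 0.564
clk 18.48 pos [652.4  45.3 221. ] yaw -1.24 open 49.7mm F [-1.88  0.01 -0.32] M [ 0.05  0.   -0.  ]
shift tool mm [11.7  1.7  0.6] turn deg [-0.51  1.94 -0.19]
```

```bash
python3 -m creep '[11.5,1.7,0,-0.5,1.9,-0.2,0,0,10,0,0,0,0,0,0,0,0,0]';  python3 e.py 664 43.3 156 -1.06
```

```text
clock: 18.73
tool_pos: [0.6604, 0.0433, 0.2038]
eef_rot: [1.0, -0.01, -0.005, -0.001]
contact_force: [-0.7, 0.7, -0.8]
opening: 0.564
clk 18.73 pos [660.4  43.3 203.8] yaw -1.13 open 49.7mm F [-0.71  0.67 -0.77] M [0.08 0.01 0.01]
shift tool mm [ 4.1 -0.  47.8] turn deg [-0.09  0.59 -0.07]
```

```bash
python3 -m creep '[4,0,12,0,0.6,0,1,0,12,0,0,0,0.5,0,12,0,0,0,0,0,8,0,0,0,0,0,0,0,0,0]';  python3 e.py 664 43.3 156 -1.06
```

```text
clock: 19.15
tool_pos: [0.6602, 0.0442, 0.1534]
eef_rot: [1.0, -0.011, -0.005, -0.002]
contact_force: [0.1, 0.8, 0.1]
opening: 0.567
clk 19.15 pos [660.2  44.2 153.4] yaw -1.23 open 50.0mm F [0.07 0.83 0.12] M [ 0.03  0.02 -0.02]
shift tool mm [ 3.7  0.8 -2.6] turn deg [-0.25  0.61 -0.17]
```

```bash
python3 -m creep '[3.7,0.8,-2.5,-0.2,0.6,-0.2,0,0,0,0,0,0]';  python3 e.py 664 43.3 156 -1.06;python3 -m creep '[0,0,0,0,0,0,0,0,0,0,0,0,0,0,0,0,0,0]' 10 30;python3 -m creep '[0,0,0,0,0,0,0,0,0,0,0,0]';python3 e.py 664 43.3 156 -1.06
python3 - <<'E'
from h import *
for n,(x0,y0,x1,y1) in dict(side=(240,110,360,230)).items():
    p=snapshot(n); f=5;im=cv2.resize(p["color"][y0:y1,x0:x1],None,fx=f,fy=f,interpolation=cv2.INTER_CUBIC)[:,:,::-1].copy()
    cv2.imwrite(f"pics/k9_{n}.png",im[:600])
E
```

```text
clock: 19.32
tool_pos: [0.6635, 0.0432, 0.1553]
eef_rot: [1.0, -0.009, -0.001, -0.0]
contact_force: [0.1, -0.3, 0.5]
opening: 0.572
clk 19.32 pos [663.5  43.2 155.3] yaw -1.03 open 50.4mm F [ 0.14 -0.32  0.48] M [ 0.07 -0.01  0.03]
shift tool mm [ 0.4 -0.1 -0.7] turn deg [-0.03  0.07  0.03]
clock: 19.57
tool_pos: [0.6646, 0.0431, 0.157]
eef_rot: [1.0, -0.009, 0.001, -0.0]
contact_force: [0.2, -0.3, 0.6]
opening: 0.365
clock: 19.73
tool_pos: [0.6649, 0.0432, 0.1577]
eef_rot: [1.0, -0.009, 0.001, -0.0]
contact_force: [-0.4, 0.4, -2.2]
opening: 0.266
clk 19.73 pos [664.9  43.2 157.7] yaw -1.00 open 23.5mm F [-0.44  0.44 -2.15] M [ 0.01 -0.03  0.03]
shift tool mm [-1.  -0.1  1.7] turn deg [-0.04 -0.17  0.06]
```

View pics/k9_side.png

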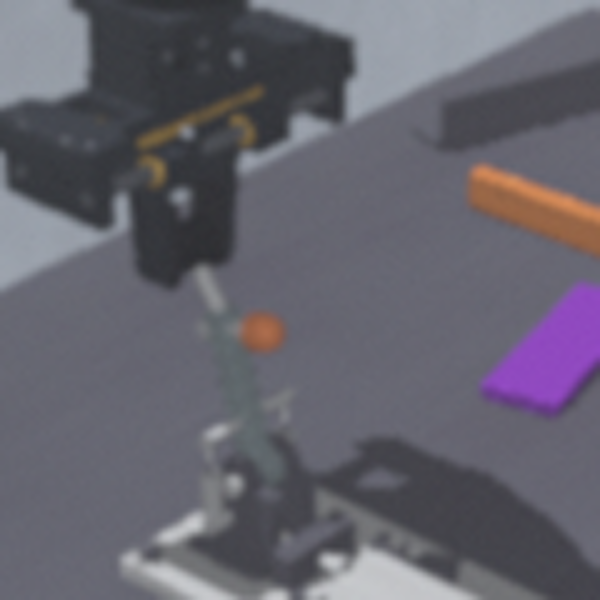

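The knob is pinched at 23.5 mm with the arm at its back stop. Easing it down, with a firmer grip.

```bash
python3 arc.py 1,0,-16.5 1.75 1.65 1.55; python3 -m creep '[-12,0,-4,0,0,0,-12,0,-3,0,0,0,-12,0,-1.5,0,0,0]' 10 45; python3 arc.py 1,0,-16.5 1.5 1.4 1.3 1.2
```

```text
clk 19.78 knob jig [9.080e+01 1.000e-01 1.741e+02] r 125.8 theta 1.848 open 23.6 F [-0.5  0.8 -0.1] M [ 0.04  0.   -0.02]
turn [-0.04 -0.17  0.06]
th 1.75 step [-11.7  -0.   -3.8]
th 1.65 step [-12.2  -0.   -2.8]
th 1.55 step [-12.4  -0.   -1.6]
clock: 20.03
tool_pos: [0.6372, 0.0437, 0.1659]
eef_rot: [1.0, -0.008, 0.011, 0.001]
contact_force: [6.4, -0.5, -5.0]
opening: 0.264
clk 20.03 knob jig [ 63.1   0.  182.4] r 126.7 theta 1.618 open 23.2 F [ 6.4 -0.5 -5. ] M [ 0.14 -1.68 -0.02]
turn [ 0.14 -1.24  0.13]
th 1.50 step [-14.9  -0.   -0.5]
th 1.40 step [-12.6  -0.    0. ]
th 1.30 step [-12.5  -0.    1.3]
th 1.20 step [-12.3  -0.    2.5]
```

```bash
python3 -m creep '[-14,0,0,0,-1,0,-14,0,0,0,0,0,-13,0,1,0,0,0]'; python3 arc.py 1,0,-16.5 1.3 1.2 1.1 1.0
```

```text
clock: 20.28
tool_pos: [0.6059, 0.0443, 0.1673]
eef_rot: [1.0, -0.008, 0.014, 0.003]
contact_force: [5.1, -0.0, -4.6]
opening: 0.268
clk 20.28 knob jig [ 31.8   0.  183.8] r 127.5 theta 1.371 open 23.6 F [ 5.1 -0.  -4.6] M [ 0.14 -1.44 -0.02]
turn [ 0.28 -1.66  0.17]
th 1.30 step [-8.7 -0.   2.9]
th 1.20 step [-12.3  -0.    2.4]
th 1.10 step [-12.   -0.1   3.7]
th 1.00 step [-11.6  -0.1   4.8]
```

```bash
python3 -m creep '[-12,0,3.5,0,-1.5,0,-12,0,3.5,0,0,0,-11,0,4,0,0,0]'; python3 arc.py 1,0,-16.5 1.1 1.0 .9 .8 .7
```

```text
clock: 20.53
tool_pos: [0.5793, 0.0448, 0.1617]
eef_rot: [1.0, -0.008, 0.012, 0.002]
contact_force: [1.2, 1.4, 5.0]
opening: 0.269
clk 20.53 knob jig [5.200e+00 1.000e-01 1.782e+02] r 127.6 theta 1.158 open 23.7 F [1.2 1.4 5. ] M [ 0.29 -0.66 -0.03]
turn [ 0.23 -1.37  0.15]
th 1.10 step [-6.3 -0.   4.2]
th 1.00 step [-11.6  -0.1   4.9]
th 0.90 step [-11.   -0.1   6. ]
th 0.80 step [-10.4  -0.1   7.1]
th 0.70 step [-9.6 -0.1  8.1]
```

```bash
python3 -m creep '[-10,0,6,0,-1.3,0,-10,0,6,0,0,0,-10,0,7,0,0,0]'; python3 arc.py 1,0,-16.5 .9 .8 .7 .6 .5
```

```text
clock: 20.78
tool_pos: [0.5506, 0.0454, 0.1475]
eef_rot: [1.0, -0.008, 0.003, 0.0]
contact_force: [-1.5, 1.3, 3.6]
opening: 0.27
clk 20.78 knob jig [-23.5   0.2 164. ] r 127.0 theta 0.906 open 23.8 F [-1.5  1.3  3.6] M [ 0.22 -0.14 -0.03]
turn [ 0.01 -0.38  0.1 ]
th 0.90 step [0.2 0.  1.6]
th 0.80 step [-10.2  -0.    7.3]
th 0.70 step [-9.5 -0.   8.3]
th 0.60 step [-8.6 -0.   9.2]
th 0.50 step [-7.6 -0.  10. ]
```

```bash
python3 -m creep '[-9,0,8,0,-0.3,0,-8,0,8,0,0,0,-7,0,9,0,0,0]'; python3 arc.py 1,0,-16.5 .6 .5 .4 .3 .2
```

```text
clock: 21.03
tool_pos: [0.5231, 0.046, 0.1233]
eef_rot: [1.0, -0.009, -0.001, -0.001]
contact_force: [-1.0, 0.8, -1.6]
opening: 0.267
clk 21.03 knob jig [-51.1   0.2 139.8] r 126.8 theta 0.615 open 23.5 F [-1.   0.8 -1.6] M [ 0.1  -0.17 -0.05]
turn [-0.12  0.17  0.06]
th 0.60 step [-0.3  0.   2.3]
th 0.50 step [-7.5  0.  10. ]
th 0.40 step [-6.5  0.  10.7]
th 0.30 step [-5.4  0.  11.3]
th 0.20 step [-4.2  0.  11.8]
```

```bash
python3 -m creep '[-6,0,9,0,0,0,-6,0,9,0,0,0,-4,0,9,0,0,0]'; python3 arc.py 1,0,-16.5 .3 .2 .1 .05
```

```text
clock: 21.28
tool_pos: [0.5048, 0.0464, 0.0951]
eef_rot: [1.0, -0.009, -0.003, -0.001]
contact_force: [-0.5, -0.1, -2.3]
opening: 0.269
clk 21.28 knob jig [-69.3   0.3 111.6] r 126.7 theta 0.350 open 23.7 F [-0.5 -0.1 -2.3] M [ 0.04 -0.26 -0.05]
turn [-0.13  0.33  0.04]
th 0.30 step [-1.5  0.   6.2]
th 0.20 step [-4.2  0.  11.8]
th 0.10 step [-3.   0.  12.2]
th 0.05 step [-1.   0.   6.2]
```

```bash
python3 -m creep '[-2,0,8,0,0.3,0,-3,0,8,0,0,0]'; python3 arc.py 1,0,-16.5 .2 .15 .1 .05;python3 -m creep '[-2,0,6,0,0,0,-1,0,5,0,0,0]'; python3 arc.py 1,0,-16.5 .1 .05
```

```text
clock: 21.45
tool_pos: [0.4983, 0.0465, 0.0778]
eef_rot: [1.0, -0.009, -0.002, -0.001]
contact_force: [2.2, 0.2, -2.8]
opening: 0.271
clk 21.45 knob jig [-75.8   0.3  94.3] r 126.4 theta 0.204 open 23.8 F [ 2.2  0.2 -2.8] M [ 0.11 -1.14 -0.05]
turn [-0.13  0.19  0.04]
th 0.20 step [0.7 0.  0.7]
th 0.15 step [-1.7  0.   6.1]
th 0.10 step [-1.4  0.   6.1]
th 0.05 step [-1.   0.   6.2]
clock: 21.62
tool_pos: [0.4954, 0.0466, 0.0656]
eef_rot: [1.0, -0.009, -0.002, -0.001]
contact_force: [-0.9, 0.3, -2.4]
opening: 0.265
clk 21.62 knob jig [-78.8   0.3  82.1] r 126.3 theta 0.104 open 23.3 F [-0.9  0.3 -2.4] M [ 0.02 -0.32 -0.03]
turn [-0.13  0.22  0.03]
th 0.10 step [0.6 0.  0.6]
th 0.05 step [-1.   0.   6.2]
```

```bash
python3 -m creep '[-0.5,0,3,0,0,0,-0.5,0,3,0,0,0]'; python3 arc.py 1,0,-16.5 .05;python3 -m creep '[0,0,2,0,0,0,0,0,1,0,0,0,0,0,0,0,0,0]'; python3 arc.py 1,0,-16.5 .05
```

```text
clock: 21.78
tool_pos: [0.4946, 0.0466, 0.0612]
eef_rot: [1.0, -0.009, -0.001, -0.002]
contact_force: [-8.1, 2.4, 57.9]
opening: 0.266
clk 21.78 knob jig [-79.5   0.3  77.7] r 126.2 theta 0.069 open 23.4 F [-8.1  2.4 57.9] M [0.51 1.37 0.06]
turn [-0.28  0.17 -0.01]
th 0.05 step [0.2 0.  2.5]
clock: 22.03
tool_pos: [0.4949, 0.0466, 0.0626]
eef_rot: [1.0, -0.009, -0.0, -0.005]
contact_force: [0.7, -0.0, -5.8]
opening: 0.271
clk 22.03 knob jig [-79.2   0.4  79.1] r 126.2 theta 0.080 open 23.9 F [ 0.7 -0.  -5.8] M [-0.37 -0.11  0.12]
turn [-0.54  0.01 -0.02]
th 0.05 step [-0.   0.   3.9]
```

The shoe met the coupon sooner than I estimated, giving a brief 58 N at the wrist (limit 120). The arm now reads 1–2 mm higher, with the spring carried by the gripper. I'll ease down the last bit and release.

```bash
python3 -m creep '[0,0,0.5,-0.4,0,0]'; python3 arc.py 1,0,-16.5; python3 -m creep '[0,0,0.4,0,0,0]'; python3 arc.py 1,0,-16.5
```

```text
clock: 22.12
tool_pos: [0.4949, 0.0466, 0.0624]
eef_rot: [1.0, -0.01, -0.0, -0.001]
contact_force: [-0.2, 0.3, 0.8]
opening: 0.264
clk 22.12 knob jig [-79.3   0.3  78.9] r 126.2 theta 0.079 open 23.2 F [-0.2  0.3  0.8] M [0.07 0.15 0.01]
turn [-0.17  0.01 -0.04]
clock: 22.2
tool_pos: [0.4949, 0.0466, 0.0622]
eef_rot: [1.0, -0.009, -0.0, -0.001]
contact_force: [-1.1, 0.5, 5.4]
opening: 0.271
clk 22.20 knob jig [-79.3   0.3  78.7] r 126.1 theta 0.077 open 23.8 F [-1.1  0.5  5.4] M [0.1  0.2  0.09]
turn [-0.15  0.02 -0.02]
```

```bash
python3 -m creep '[0,0,0,0,0,0,0,0,0,0,0,0,0,0,0,0,0,0]' 48; python3 e.py 495 46.6 100 -1.06;python3 -m creep '[0,0,-4,0,0,0,0,0,-8,0,0,0,0,0,-20,0,0,0,0,0,-30,0,0,0,0,0,-30,0,0,0]'; python3 -m creep '[-20,25,-20,0,0,0,-10,35,0,0,0,0,0,40,0,0,0,0,0,40,0,0,0,0,0,40,0,0,0,0]'
```

```text
clock: 22.45
tool_pos: [0.4948, 0.0467, 0.0618]
eef_rot: [1.0, -0.009, -0.001, -0.001]
contact_force: [-0.3, 0.0, -1.0]
opening: 0.469
clk 22.45 pos [494.8  46.7  61.8] yaw -1.08 open 41.4mm F [-0.29  0.03 -1.  ] M [ 0.05  0.01 -0.04]
shift tool mm [  0.2  -0.  -38.2] turn deg [-0.13  0.06 -0.02]
clock: 22.87
tool_pos: [0.491, 0.0462, 0.1533]
eef_rot: [1.0, -0.01, -0.007, -0.001]
contact_force: [0.8, 0.1, -0.7]
opening: 0.548
clock: 23.28
tool_pos: [0.4621, -0.1275, 0.1813]
eef_rot: [1.0, 0.001, -0.002, -0.004]
contact_force: [0.5, 0.1, -0.3]
opening: 0.542
```

```bash
python3 -m creep '[0,40,0,0,0,0,0,40,0,0,0,0,0,40,0,0,0,0,0,20,0,0,0,0,0,0,0,0,0,0]';python3 - <<'E'
from h import *
P=np.array([[-155,-60,12],[-155,60,12],[-10,26.5,24],[-40,26.5,24],[-59,34.5,24],[-10,-26.5,24],[-40,-26.5,24],[-59,-34.5,24], [-16.3-150,25,22],[-16.3-150,-25,22]])/1000
for n,(x0,y0,x1,y1) in dict(top=(270,130,350,250),side=(255,180,375,300)).items():
    p=snapshot(n); f=5;im=cv2.resize(p["color"][y0:y1,x0:x1],None,fx=f,fy=f,interpolation=cv2.INTER_CUBIC)[:,:,::-1].copy()
    for u in proj(p,jig2w(P)): cv2.circle(im,tuple(int(v) for v in ((u-[x0,y0]+.5)*f-.5)),1,(0,0,255),-1)
    np.save(f"pics/f_{n}.npy",p,allow_pickle=True)
    cv2.imwrite(f"pics/f_{n}.png",im[:600])
E
python3 e.py 495 46.6 100 -1.06
```

```text
clock: 23.7
tool_pos: [0.4586, -0.2849, 0.1851]
eef_rot: [1.0, -0.005, -0.0, 0.001]
contact_force: [-0.0, -0.3, 0.2]
opening: 0.541
clk 23.80 pos [ 459.1 -279.8  184.5] yaw -0.31 open 48.4mm F [0.98 0.68 0.3 ] M [ 0.12 -0.    0.04]
shift tool mm [  34.3 -326.3   85.5] turn deg [-0.19  0.09  0.75]
```

View pics/f_side.png

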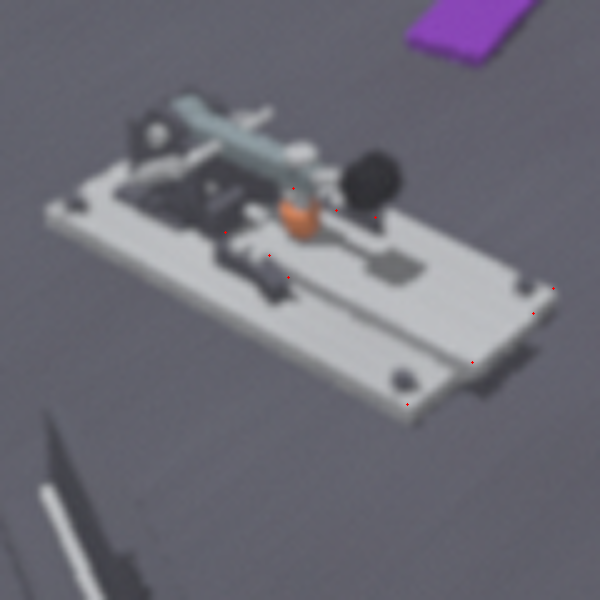

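View pics/f_top.png

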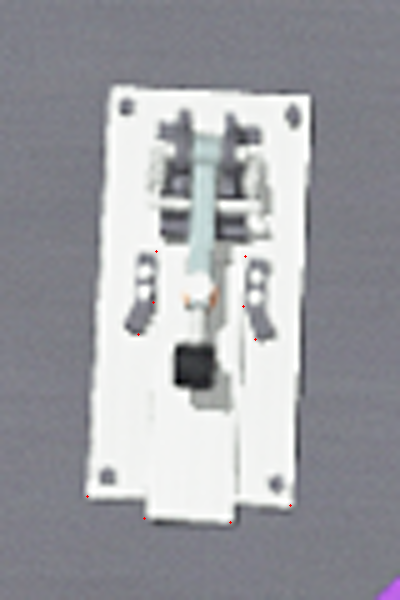

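Run:
```python
from h import *
p=np.load("pics/f_top.npy",allow_pickle=True).item(); g=cv2.cvtColor(p["color"],cv2.COLOR_RGB2GRAY).astype(float)
def edge(col,r0,r1):
    v=g[r0:r1,col]; d=-np.diff(v); d[d<5]=0; return r0+.5+(d*np.arange(len(d))).sum()/d.sum()
for cs,z in((range(290,298),.012),(range(302,316),.022),(range(320,327),.012)):
    uv=[(c,edge(c,224,241)) for c in cs]; w=w2jig(onz(p,uv,z))*1000
    print(z,np.median(w[:,0]).round(2),w[:,0].round(1))
def edx(row,c0,c1,sg):
    v=g[row,c0:c1]; d=sg*np.diff(v); d[d<5]=0; return c0+.5+(d*np.arange(len(d))).sum()/d.sum()
for row in (231,232):
    for (a,b,s) in ((293,304,1),(312,323,-1)):
        print(row,w2jig(onz(p,[(edx(row,a,b,s),row)],.022))*1000)
for row in (205,215):
    for (a,b,s) in ((281,293,1),(326,336,-1)):
        print(row,w2jig(onz(p,[(edx(row,a,b,s),row)],.012))*1000)
k=get_state()
q=np.load("pics/f_side.npy",allow_pickle=True).item()
print(find_in("hold_knob","top")[:1],find_in("hold_knob","side")[:1])
a=find_in("hold_knob","top")[0]["xy"];b=find_in("hold_knob","side")[0]["xy"]
X,e=tri(p,a,q,b);print(w2jig(X)*1000,e)
for t in("tee_sample","chipping_hammer","wire_brush"): print(t,[find_in(t,"side")[0]["xy"],find_in(t,"top")[0]["xy"]])
```

```text
0.012 -154.59 [-153.4 -155.2 -154.7 -154.7 -155.2 -154.5 -154.4 -154.3]
0.022 -166.12 [-165.6 -165.5 -165.4 -165.4 -165.3 -166.  -166.4 -166.2 -166.1 -166.1
 -166.5 -166.3 -166.7 -166.7]
0.012 -152.19 [-155.  -155.3 -155.2 -152.2 -147.8 -148.  -150.7]
231 [[-159.67163933   24.62718449   22.        ]]
231 [[-157.22494442  -27.23093623   22.        ]]
232 [[-162.56809024   24.47466004   22.        ]]
232 [[-160.12134044  -27.4051182    22.        ]]
205 [[-84.78745794  60.44171698  12.        ]]
205 [[-79.0248875  -60.42625121  12.        ]]
215 [[-114.3434238    59.90803201   12.        ]]
215 [[-108.65091624  -59.96960674   12.        ]]
[{'xy': [311.3, 182.1], 'score': 0.84}] [{'xy': [313.1, 212.7], 'score': 0.71}]
[[-20.98126056  -7.32628004  53.70333169]] 0.007007023056250823
tee_sample [[270.9, 290.0], [231.4, 208.5]]
chipping_hammer [[312.9, 211.1], [199.5, 163.2]]
wire_brush [[371.3, 159.5], [454.0, 163.9]]
```

Run:
```python
from h import *
q0=np.load("pics/side.npy",allow_pickle=True).item();q=np.load("pics/f_side.npy",allow_pickle=True).item()
def c(p):
    g=cv2.cvtColor(p["color"],cv2.COLOR_RGB2GRAY)[205:226,320:338]; m=(g<45); ys,xs=np.nonzero(m); return np.array([xs.mean()+320,ys.mean()+205]),m.sum()
a=c(q0);b=c(q);print(a,b,b[0]-a[0])
K=lambda t:jig2w(np.array([45-125.6*np.cos(t+.0957),0,57+125.6*np.sin(t+.0957)])/1000)
for t in(0,.045,.08,.12): print(t,proj(q,K(t))-proj(q,K(0)))
s0=np.array(find_in("shoe","side")[0]["xy"]);print(s0)
```

```text
(array([nan, nan]), np.int64(0)) (array([nan, nan]), np.int64(0)) [nan nan]
0 [[0. 0.]]
0.045 [[-0.13955387 -1.9849972 ]]
0.08 [[-0.30421399 -3.55433926]]
0.12 [[-0.55256549 -5.37204939]]<stdin>:4: RuntimeWarning: Mean of empty slice.
  ret = ret.dtype.type(ret / rcount)
Traceback (most recent call last):
IndexError: list index out of range
```

Run:
```python
from h import *
q0=np.load("pics/side.npy",allow_pickle=True).item();q=np.load("pics/f_side.npy",allow_pickle=True).item()
g0=cv2.cvtColor(q0["color"],cv2.COLOR_RGB2GRAY);g=cv2.cvtColor(q["color"],cv2.COLOR_RGB2GRAY)
def o(p):
    h=cv2.cvtColor(p["color"],cv2.COLOR_RGB2GRAY).astype(float)[205:235,315:345]; print(h.min())
    m=np.clip(75-h,0,None)*(h<75); m=cv2.connectedComponentsWithStats((h<62).astype(np.uint8))
    return [(x[4],c+[315,205]) for x,c in zip(m[2][1:],m[3][1:]) if x[4]>20]
print(o(q0),o(q))
T=g0[211:229,320:338]  # knob template
r=cv2.matchTemplate(g[200:235,312:346],T[0:10,2:16],cv2.TM_CCOEFF_NORMED); _,v,_,l=cv2.minMaxLoc(r); print(v,l[0]+312-322,l[1]+200-211)
```

```text
45.0
47.0
[(np.int32(95), array([328.74736842, 218.51578947]))] [(np.int32(86), array([328.79069767, 216.24418605]))]
0.972454845905304 0 -2
```

In the side view the knob sits 2.0–2.3 px above its fully-down place, so the arm angle is about 0.05 rad with the shoe on the coupon. Handing in.

```bash
python3 -c "
from plant import *
print(get_state()['clock']); print(finish_job())"
```

```text
24.35
the job is handed in; nothing more can be done
None
```

The coupon is loaded in the jig with the copper shoe resting on it. I handed the job in at 24.4 s, and no verdict came back.

**What I did**
- **Arm back:** I pinched the knob, led the arm to about 1.84 rad and let go. It stayed back.
- **Choosing the coupon:** I took the bare-steel plate and left the two purple look-alikes alone.
- **Coupon home:** I slid it between the guides and pressed it against the bolt for over half a second. The wrist read 4.7–6.2 N along the push, though some of that may have been bed friction.
- **Arm down:** I let go of the coupon, led the arm down in small steps and released the knob.

**Last checks**
- **Coupon:** it lies flat between the guides, with its leading end about 16 mm in front of the bracket. It measured 1.3–1.5 mm off the middle line near its rear end.
- **Arm:** about 0.05 rad from the camera. The fingers had suggested 0.077 just before release, probably because the knob slipped a little in the grip.
- **Robot and other things:** the gripper is clear of everything. I made no moves near the bystanders, but my only end check on them was rough: the detector put them within a few pixels of where they started, and its side-view reading for the hammer was a false hit on the jig.

**What went less well**
- **Spike at the wrist:** it read 58 N for a moment when the shoe met the coupon sooner than I expected. That is under the 120 N limit, but I couldn't see what force the coupon took.
- **Shoe force:** I couldn't measure it after release, so the required 4 N rests on the arm's spring.
- **Knob position:** the detector's position for the knob at the end was wrong, so I dropped it and measured the knob by image comparison instead.

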